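# Set the mug rack over the drip tray and hang up the washed mugs

## Task

The coffee round is over and the washed mugs must drip dry. Pull the red clamp lever of the rack fully over towards you to open it, slide the hook carriage along its rail until the yellow pointer stands on the red mark over the drip tray, and push the lever fully back to lock it; only then hang every mug on the counter by its handle, each on a hook of its own. Leave the jebena and the sini cups alone.

Things in the scene. Friction and masses are not known exactly. Their poses are not given: they have to be found in the camera images.
- rack: the fixed mug rack: two steel posts 860 mm apart, 240 mm high, with a square aluminium rail 30 x 30 mm between them, its top at 235 mm. Origin on the counter under the middle of the rail; +y along the rail to the left, +x away from the robot; yawed a little. Carriage, hooks, lever and mark share its axes
- carriage (a joint): position of the carriage (grey saddle astride the rail, with a steel hook bar 430 mm long on its robot side) along the rail, m: 0 is the left stop, growing as it slides along the rack's -y, 0.24 the right stop. It drags with about 2 N when the clamp is open and does not move by 25 N when it is locked
- pointer (a point): tip of the yellow pointer that sticks out of the saddle's -y end, 238 mm above the counter, over the middle of the rail
- mark_line (a point): middle of the red band (12 mm wide) on the rail, at the pointer's height; its y axis runs along the rail. The carriage starts 80 to 200 mm short of it, on its +y side
- lever (a joint): clamp lever, rad: 0 = locked, leaning 31 deg from upright away from the robot (rack +x); 1.5 = fully open, pulled over to lean 55 deg towards the robot. It turns about an axis along the rail, its cam squeezing the rail below about 0.8; needs about 5 N at its grip and stays where it is left. The carriage can be pulled along by the grip
- lever_grip (a point): middle of the lever's red cross grip, a level cylinder 22 mm thick and 44 mm long with flat ends, lying along the rail across the end of the lever, 85 mm from its hinge; about 324 mm above the counter when locked, 300 mm when open
- lever_hinge (a point): point on the lever's hinge axis, in the plane in which the middle of its grip swings, 251 mm above the counter; it travels with the carriage
- drip_tray: low fixed aluminium tray, 110 x 470 x 11 mm, on the counter where the hooks come when the carriage stands at the mark. Origin: middle of its underside
- hook1 (a point): seat of hook 1 of 4 (1 leftmost; 120 mm apart; 55 mm nearer the robot than the rail), 159 mm up: the top of a level 8 mm round prong pointing along the rack's -y. 21 mm to +y of the seat a stem rises to the hook bar (206 to 228 mm high, 15 to 29 mm beyond the prong); 19 mm to -y the prong bends up, ending 31 mm to -y, 18 mm higher. Moves with the carriage
- hook2 (a point): seat of hook 2 of 4 (1 leftmost; 120 mm apart; 55 mm nearer the robot than the rail), 159 mm up: the top of a level 8 mm round prong pointing along the rack's -y. 21 mm to +y of the seat a stem rises to the hook bar (206 to 228 mm high, 15 to 29 mm beyond the prong); 19 mm to -y the prong bends up, ending 31 mm to -y, 18 mm higher. Moves with the carriage
- hook3 (a point): seat of hook 3 of 4 (1 leftmost; 120 mm apart; 55 mm nearer the robot than the rail), 159 mm up: the top of a level 8 mm round prong pointing along the rack's -y. 21 mm to +y of the seat a stem rises to the hook bar (206 to 228 mm high, 15 to 29 mm beyond the prong); 19 mm to -y the prong bends up, ending 31 mm to -y, 18 mm higher. Moves with the carriage
- hook4 (a point): seat of hook 4 of 4 (1 leftmost; 120 mm apart; 55 mm nearer the robot than the rail), 159 mm up: the top of a level 8 mm round prong pointing along the rack's -y. 21 mm to +y of the seat a stem rises to the hook bar (206 to 228 mm high, 15 to 29 mm beyond the prong); 19 mm to -y the prong bends up, ending 31 mm to -y, 18 mm higher. Moves with the carriage
- mug1: yellow double-walled steel mug, 69 mm across, 86 mm high, wall 8 mm (inside 53 mm across, 78 mm deep), 0.2 kg, loose, stands upright on the counter at the start. Origin: centre of its underside; z up out of its mouth; x points at the handle, a D-shaped loop of 10 mm round bar in the mug's xz plane, opening from x 35 to 63 mm and z 23 to 63 mm. May be absent
- mug1_loop (a point): middle of the opening in the yellow mug's handle (mug x 49, y 0, z 43 mm); axes as the mug's. Let go on a prong, the mug swings down until its handle is uppermost
- mug2: blue double-walled steel mug, 69 mm across, 86 mm high, wall 8 mm (inside 53 mm across, 78 mm deep), 0.2 kg, loose, stands upright on the counter at the start. Origin: centre of its underside; z up out of its mouth; x points at the handle, a D-shaped loop of 10 mm round bar in the mug's xz plane, opening from x 35 to 63 mm and z 23 to 63 mm. May be absent
- mug2_loop (a point): middle of the opening in the blue mug's handle (mug x 49, y 0, z 43 mm); axes as the mug's. Let go on a prong, the mug swings down until its handle is uppermost
- mug3: green double-walled steel mug, 69 mm across, 86 mm high, wall 8 mm (inside 53 mm across, 78 mm deep), 0.2 kg, loose, stands upright on the counter at the start. Origin: centre of its underside; z up out of its mouth; x points at the handle, a D-shaped loop of 10 mm round bar in the mug's xz plane, opening from x 35 to 63 mm and z 23 to 63 mm. May be absent
- mug3_loop (a point): middle of the opening in the green mug's handle (mug x 49, y 0, z 43 mm); axes as the mug's. Let go on a prong, the mug swings down until its handle is uppermost
- mug4: red double-walled steel mug, 69 mm across, 86 mm high, wall 8 mm (inside 53 mm across, 78 mm deep), 0.2 kg, loose, stands upright on the counter at the start. Origin: centre of its underside; z up out of its mouth; x points at the handle, a D-shaped loop of 10 mm round bar in the mug's xz plane, opening from x 35 to 63 mm and z 23 to 63 mm. May be absent
- mug4_loop (a point): middle of the opening in the red mug's handle (mug x 49, y 0, z 43 mm); axes as the mug's. Let go on a prong, the mug swings down until its handle is uppermost
- sini1: white handleless sini coffee cup with a gold line, 66 mm across the rim, 52 mm high, loose; leave alone. Origin: centre of its underside
- sini2: white handleless sini coffee cup with a gold line, 66 mm across the rim, 52 mm high, loose; leave alone. Origin: centre of its underside
- sini3: white handleless sini coffee cup with a gold line, 66 mm across the rim, 52 mm high, loose; leave alone. Origin: centre of its underside
- jebena: black clay coffee pot (jebena), 156 mm across, 240 mm high, loose, at the right; leave alone. Origin: centre of its underside

How it is judged (in metres and radians):
On the way, in this order (a step that is already met when the one before it is completed fails the run):
1. the clamp lever is swung open (past 1.2 rad) (value of joint lever above 1.2 rad), for 0.1 s.
2. the pointer stands on the red band (within 6 mm of its middle) with the lever still open (y of pointer in the frame of mark_line between -0.006 and 0.006 m and value of joint lever above 0.9 rad), for 0.2 s.
3. the lever is locked again (below 0.2 rad) with the pointer on the red band (y of pointer in the frame of mark_line between -0.006 and 0.006 m and value of joint lever below 0.2 rad), for 0.2 s.
4. every mug hangs by its handle on a hook of its own ((distance between mug1_loop and hook1 below 0.035 m or distance between mug1_loop and hook2 below 0.035 m or distance between mug1_loop and hook3 below 0.035 m or distance between mug1_loop and hook4 below 0.035 m) and (distance between mug2_loop and hook1 below 0.035 m or distance between mug2_loop and hook2 below 0.035 m or distance between mug2_loop and hook3 below 0.035 m or distance between mug2_loop and hook4 below 0.035 m) and (distance between mug3_loop and hook1 below 0.035 m or distance between mug3_loop and hook2 below 0.035 m or distance between mug3_loop and hook3 below 0.035 m or distance between mug3_loop and hook4 below 0.035 m) and (distance between mug4_loop and hook1 below 0.035 m or distance between mug4_loop and hook2 below 0.035 m or distance between mug4_loop and hook3 below 0.035 m or distance between mug4_loop and hook4 below 0.035 m) and distance between mug1_loop and mug2_loop above 0.07 m and distance between each of mug1_loop, mug2_loop and mug3_loop above 0.07 m and distance between each of mug1_loop, mug2_loop, mug3_loop and mug4_loop above 0.07 m), for 0.3 s.
At the end, for the whole second after the job is handed in: Pointer within 6 mm of the middle of the red band, lever locked (below 0.2 rad); every mug present hangs by its handle on its own hook (middle of its handle opening within 35 mm of a hook seat and over 70 mm from any other mug's), let go by the robot; it may still swing a little (all of step 3 and all of step 4); the robot touches nothing.
It fails at once if a mug hangs on the rack while the clamp is open (value of joint lever above 0.9 rad and ((distance between mug1_loop and hook1 below 0.035 m or distance between mug1_loop and hook2 below 0.035 m or distance between mug1_loop and hook3 below 0.035 m or distance between mug1_loop and hook4 below 0.035 m) or (distance between mug2_loop and hook1 below 0.035 m or distance between mug2_loop and hook2 below 0.035 m or distance between mug2_loop and hook3 below 0.035 m or distance between mug2_loop and hook4 below 0.035 m) or (distance between mug3_loop and hook1 below 0.035 m or distance between mug3_loop and hook2 below 0.035 m or distance between mug3_loop and hook3 below 0.035 m or distance between mug3_loop and hook4 below 0.035 m) or (distance between mug4_loop and hook1 below 0.035 m or distance between mug4_loop and hook2 below 0.035 m or distance between mug4_loop and hook3 below 0.035 m or distance between mug4_loop and hook4 below 0.035 m))).
It fails at once if the jebena or a sini cup is shoved more than 50 mm or tipped over (distance of any of sini1, sini2, sini3, jebena from where it was at the start of the episode above 0.05 m or angle between any of sini1, sini2, sini3, jebena's own z axis and vertical above 0.6 rad).
Of mug1, mug2, mug3, mug4 only 3 to 4 are there at a start; the rules pass over those that are not, and their reading is None.
At some moment in a run one of mug1, mug2, mug3, mug4 may be knocked a few centimetres aside while the robot is not near it.
It also fails if it takes over 192 s, if anything falls off the work surface, if the arm or the gripper's body presses on something with over 40 N, if the wrist force passes 120 N, or if a joint passes its speed limit or range.

## Robot

A 6-joint arm with a two-finger parallel gripper is mounted at the origin on the work surface. World frame = base frame: x ahead of the robot, y to its left, z up, the work surface at z = 0. Lengths are in m, angles in degrees, forces in N, time in s.
With the tool pointing down it reaches from about 0.275 to 0.85 m from the base axis. Payload 19 kg.
Tool frame: the origin (TCP) lies midway between the tips of the shut fingers; the grasp point (between the pads) lies 19 mm behind it (env.grasp_offset is the distance from the TCP to the grasp point, in m); z points along the fingers, y is the line along which they close (so a half turn about z gives the same grasp; the last joint's range is limited). The gripper opens to 85 mm and grips with 20 to 120 N. Pads are 22 mm wide; open, the fingers measure 114 mm over their backs; the gripper's body (76 mm by 85 mm) begins 54 mm behind the grasp point. The pads swing forward as they close: fully open they stand 13 mm farther back than shut.
Start: joints at [-79.698, 8.623, 82.357, -0, 89.026, -7.678], TCP at [0.177, -0.547, 0.231] pointing down, gripper open.
Joint ranges: [-160.23, 160.23], [-39.13, 120.54], [6.94, 153.29], [-79.49, 259.48], [9.18, 160.14], [-161.06, 161.06]. Speed limits (degrees/s): [108.29, 108.29, 127.2, 172.46, 172.46, 172.46].

## Interface

Orientations are given as [roll, pitch, yaw] about the fixed x, y, z axes, in that order (R = Rz(yaw) Ry(pitch) Rx(roll)).
In Python, from bench import get_state, eyes, finish_job, env gives the robot as it stands.
- The arm moves only by the tool drive_tool, never from a script. Its argument "commands" is a list of rows, each a list of 5 numbers: the shift along the tool's x, y, z in units of 60 mm (1.0 is 60 mm), then the turn about the tool's z in degrees, then the opening, from 0 (shut) to 1 (fully open). A call has 1 to 5 rows; each row shifts and turns the commanded pose from where the row before left it, along the tool's axes as they then stand; what a row does not reach is not made up. A row lasts 1/8 s, in which the tool goes at most 62.5 mm and 10.7 degrees, less where a joint would pass 70% of its speed; a pose out of reach is approached as far as the arm can. A call is refused whole if a number of a shift passes 1 or a number of a turn 10.7, either way. A call with a gripper value outside its range is refused whole. The fingers move at their own pace and stop on an object; "newtons" is the grip in N (left out, the last holds). Time passes only in rows, so rows that do not move let the fingers close. It gives the time, the measured TCP pose, the force, the opening and the grip force at its end, in the units of the state.
- get_state(): the state, without advancing time (a new reading comes with each control period).
- eyes.read_camera(name): name is "scene" or "top" or "wrist"; returns a dict with "img" (480x640x3 uint8, red, green, blue), "intrinsics" (3x3 intrinsics, pixels), "R" (3x3) and "t" (3): a world point X has camera coordinates R X + t. Camera axes: x right, y down, z forward; pixel columns grow to the right and rows downward; lengths in m; the calibration is good to about 2 mm. The wrist camera is an equidistant fisheye: a pixel r from the principal point sees the ray r / f radians off the axis. A picture is of the moment at which its call begins. There is no depth.
- finish_job(): hands the job in; it is judged then, once.
The state is a dict: "clock": time; "joint_positions": joint angles; "qd": joint speeds; "effort": joint torques, N m; "ee_pos": TCP position; "eef_rot": TCP orientation; "contact_force": force on the tool from outside, world axes, zero at the start; "wrist_torque": the same for the moment, N m; "gripper_width": finger opening in m; "grasp_force": force on a finger pad.
Only numpy, scipy, OpenCV 4.12 (cv2) and the standard library are available. Lean on these libraries where they do the work, as an engineer would, in place of code of your own. Each camera call takes 0.05 s, during which the arm holds its last target. There are 200 camera calls.

## Working session

There is one attempt and no reset: what is moved stays moved. The work goes in short steps, Python scripts to look and compute and a tool call to move; the robot and the scene stay as the last step left them, time stands still between calls to the robot, and variables do not carry over. Pictures are saved under pics/ and viewed, at most 14 in all, crops included, and the job is handed in when it is done.

Besides the shell and the picture viewer there is one more tool, called after ">>>" as name([rows], argument=value, ...), one row to a line, values as JSON. drive_tool: Moves the arm, as the interface text tells. Its arguments: {"type":"object","properties":{"commands":{"type":"array"},"newtons":{"type":"number"}},"required":["commands"]}

```bash
ls; mkdir -p pics; python3 - <<'E'
from bench import get_state, eyes, env
import cv2,numpy as np
print(get_state())
for n in ("scene","top"):
    c=eyes.read_camera(n); cv2.imwrite(f"pics/{n}0.png",c["img"][:,:,::-1]); np.savez(f"pics/{n}0.npz",**c)
    print(n,c["intrinsics"].tolist(),c["R"].round(3).tolist(),c["t"], (-c["R"].T@c["t"]).round(3))
E
```

```text
pics
{'clock': 0.0, 'joint_positions': array([-7.96981514e+01,  8.64918319e+00,  8.23927118e+01,  1.27704698e-03,
        8.90265084e+01, -7.67934648e+00]), 'qd': array([-0.02813791,  0.02842251, -0.0103349 ,  0.0038641 ,  0.03147938,
       -0.0697848 ]), 'effort': array([ 3.91844500e-03, -7.13068342e+01, -5.70867598e+01,  2.62783578e-05,
        8.94653436e-03, -1.06234750e-04]), 'ee_pos': array([ 0.17743223, -0.54667863,  0.23069559]), 'eef_rot': array([-1.79932381e+02, -1.04060566e-02,  1.79811665e+01]), 'contact_force': array([-0.25561387,  0.30900096,  0.26295104]), 'wrist_torque': array([-0.04191624, -0.01605409, -0.01122821]), 'grasp_force': 0.0, 'gripper_width': 0.08529391090187599}
scene [[485.87091614872526, 0.0, 318.8874536932171], [0.0, 485.87091614872526, 245.74949762592914], [0.0, 0.0, 1.0]] [[-0.238, 0.971, 0.007], [0.819, 0.205, -0.536], [-0.522, -0.122, -0.844]] [ 0.16696288 -0.29745053  1.80606444] [1.227 0.119 1.364]
top [[496.1262380187551, 0.0, 319.5402578888371], [0.0, 496.1262380187551, 240.08428011532698], [0.0, 0.0, 1.0]] [[-0.028, -0.999, -0.018], [-0.993, 0.03, -0.114], [0.114, 0.014, -0.993]] [-0.00781546  0.55898382  1.41776266] [ 0.393 -0.045  1.472]
```

View pics/scene0.png

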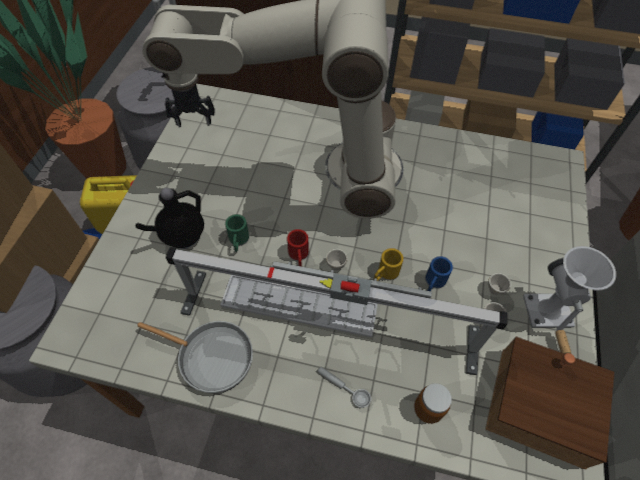

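View pics/top0.png

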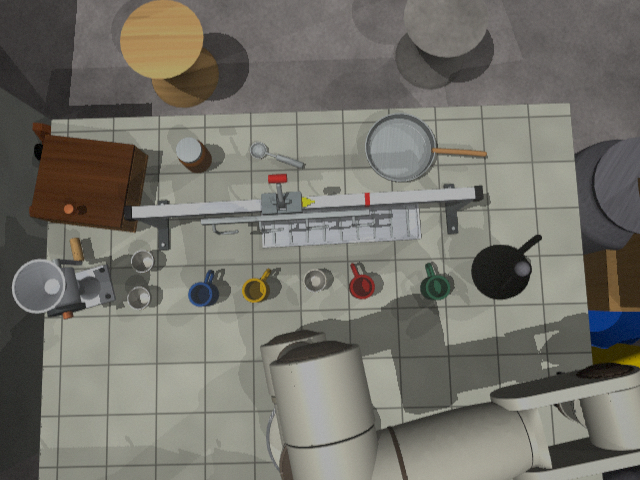

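Both pictures show all four mugs. In the top view (column, row) they are blue (203,290), yellow (256,288), red (361,287) and green (434,287), with a sini at (316,280). The lever grip is at (277,179), the pointer at about (308,202), the mark at (367,199) and the rail runs from (130,213) to (478,193).

```bash
cat > h.py <<'E'
import numpy as np, cv2
from bench import get_state, eyes, env
def shot(n):
    c=eyes.read_camera(n); c["hsv"]=cv2.cvtColor(c["img"],cv2.COLOR_RGB2HSV); return c
def load(f):
    c=dict(np.load(f)); c["hsv"]=cv2.cvtColor(c["img"],cv2.COLOR_RGB2HSV); return c
def ray(c,p):
    K,R,t=c["intrinsics"],c["R"],c["t"]
    d=R.T@np.linalg.solve(K,[p[0],p[1],1.]); return -R.T@t,d/np.linalg.norm(d)
def onplane(c,p,z):
    o,d=ray(c,p); return o+d*(z-o[2])/d[2]
def tri(c1,p1,c2,p2):
    o1,d1=ray(c1,p1);o2,d2=ray(c2,p2)
    s=np.linalg.lstsq(np.c_[d1,-d2],o2-o1,rcond=None)[0]
    a,b=o1+s[0]*d1,o2+s[1]*d2; return (a+b)/2,np.linalg.norm(a-b)
def proj(c,X):
    x=c["intrinsics"]@(c["R"]@np.asarray(X)+c["t"]); return x[:2]/x[2]
HUE=dict(red=(172,8),yellow=(18,32),green=(65,95),blue=(100,125))
def mask(c,col,smin=110,vmin=50):
    h,s,v=[c["hsv"][...,i].astype(int) for i in range(3)]; lo,hi=HUE[col]
    m=((h>=lo)|(h<=hi)) if lo>hi else ((h>=lo)&(h<=hi))
    return (m&(s>smin)&(v>vmin)).astype(np.uint8)
def blobs(m,amin=25,roi=None):
    n,l,st,ce=cv2.connectedComponentsWithStats(m)
    return [(st[i].tolist(),ce[i].round(1).tolist(),l==i) for i in range(1,n) if st[i][4]>=amin]
E
python3 - <<'E'
from h import *
for n in("top","scene"):
    c=load(f"pics/{n}0.npz")
    for k in HUE:
        for st,ce,_ in blobs(mask(c,k,100,40)):
            if 170<st[1]<320 and st[4]<2000 and 100<st[0]<520: print(n,k,st,ce)
t=load("pics/top0.npz")["img"][:,:,::-1]; s=load("pics/scene0.npz")["img"][:,:,::-1]
a=cv2.resize(t[165:315,180:460],(800,429),interpolation=cv2.INTER_CUBIC)
b=cv2.resize(s[200:310,215:465],(800,352),interpolation=cv2.INTER_CUBIC)
cv2.imwrite("pics/cropt.png",a);cv2.imwrite("pics/crops.png",b)
E
```

```text
top red [268, 174, 19, 9, 159] [277.2, 178.1]
top red [365, 193, 5, 14, 68] [367.0, 199.3]
top red [349, 263, 26, 36, 539] [360.9, 284.7]
top yellow [301, 197, 14, 10, 82] [305.9, 201.5]
top yellow [242, 269, 29, 34, 585] [256.5, 288.2]
top green [440, 277, 10, 22, 47] [446.0, 287.7]
top green [434, 281, 7, 13, 41] [437.3, 287.0]
top green [426, 286, 13, 13, 31] [430.5, 293.8]
top blue [188, 271, 24, 35, 218] [201.3, 291.5]
scene red [287, 229, 21, 37, 566] [297.5, 244.4]
scene red [268, 267, 6, 11, 43] [270.4, 271.8]
scene red [341, 281, 19, 11, 164] [349.5, 286.0]
scene yellow [374, 248, 30, 33, 638] [389.5, 264.0]
scene yellow [320, 278, 13, 10, 70] [327.1, 282.3]
scene green [226, 215, 21, 22, 147] [236.0, 225.4]
scene green [232, 234, 7, 15, 47] [235.0, 240.9]
scene blue [426, 257, 27, 34, 584] [438.3, 272.2]
```

View pics/cropt.png

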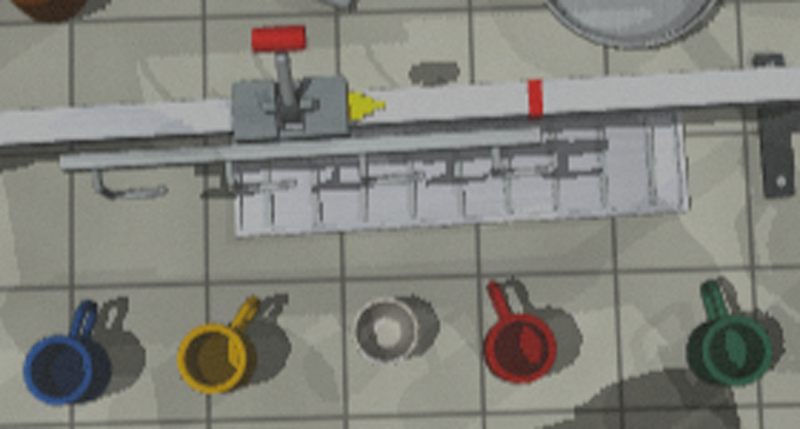

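View pics/crops.png

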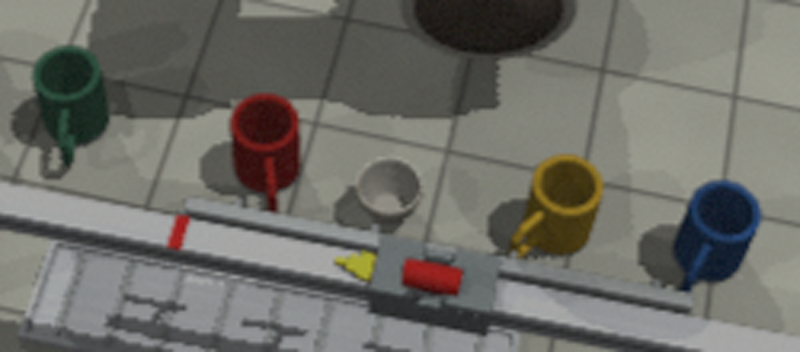

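The top crop shows the mug rims at (61,370) blue, (213,358) yellow, (520,349) red and (735,350) green. All the handles point away from the robot. The scene crop shows the same rims at (723,211), (566,186), (265,122) and (68,78).

```bash
python3 - <<'E'
from h import *
T=load("pics/top0.npz");S=load("pics/scene0.npz")
ft=lambda p:np.array(p)/(800/280)+[179.7,164.7]; fs=lambda p:np.array(p)/3.2+[214.7,199.7]
rim=dict(blue=((61,370),(723,211),(92,303)),yellow=((213,358),(566,186),(253,301)),red=((520,349),(265,122),(494,285)),green=((735,350),(68,78),(711,285)))
for k,(a,b,hd) in rim.items():
    X,e=tri(T,ft(a),S,fs(b)); P=onplane(T,ft(a),.086); H=onplane(T,ft(hd),.070)
    d=H-P
    # colour-mask contour, opened to drop the handle
    m=mask(T,k,70,25); m[:255]=0;m[310:]=0
    m=cv2.morphologyEx(cv2.morphologyEx(m,cv2.MORPH_CLOSE,np.ones((7,7))),cv2.MORPH_OPEN,cv2.getStructuringElement(2,(15,15)))
    cs=max(cv2.findContours(m,0,2)[0],key=cv2.contourArea); (cc,ax,an)=cv2.fitEllipse(cs)
    Q=onplane(T,cc,.08)
    print(k,X.round(3),"e",round(e,4),"plane",P.round(3),"mask",Q.round(3),np.round(ax,1),"handle yaw",np.degrees(np.arctan2(d[1],d[0])).round(1),np.hypot(*d[:2]).round(3))
for nm,a,b,z in(("grip",(277.2,178.1),(349.5,286),.324),("mark",(367,199.3),(270.4,271.8),.235),("pointer",ft((386,106)),fs((335,262)),.238),):
    X,e=tri(T,a,S,b); print(nm,X.round(4),round(e,4),onplane(T,a,z).round(4),onplane(S,b,z).round(4))
# rail top edges in top view
g=T["hsv"]; xs=[];up=[];lo=[]
for u in list(range(150,250,5))+list(range(320,360,5))+list(range(375,440,5)):
    r0=int(213-20*(u-130)/348); v=g[r0-14:r0+15,u,2].astype(int); s=np.where(v>178)[0]+r0-14
    print(u,s.min() if len(s) else None,s.max() if len(s) else None,end="; ")
E
```

```text
blue [0.41  0.312 0.078] e 0.0 plane [0.41  0.31  0.086] mask [0.412 0.311 0.08 ] [24.2 25.8] handle yaw -22.3 0.071
yellow [0.418 0.162 0.076] e 0.0009 plane [0.418 0.161 0.086] mask [ 0.409 -0.837  0.08 ] [62.5 77.8] handle yaw -34.5 0.067
red [ 0.418 -0.139  0.078] e 0.001 plane [ 0.418 -0.138  0.086] mask [ 0.42  -0.138  0.08 ] [23.9 24.8] handle yaw 19.2 0.068
green [ 0.411 -0.349  0.071] e 0.0011 plane [ 0.411 -0.346  0.086] mask [ 0.411 -0.346  0.08 ] [22.3 26.3] handle yaw 14.4 0.067
grip [0.676  0.0678 0.3224] 0.0007 [0.6755 0.068  0.324 ] [0.6769 0.0675 0.324 ]
mark [ 0.6365 -0.1505  0.23  ] 0.0009 [ 0.6354 -0.1497  0.235 ] [ 0.6391 -0.1498  0.235 ]
pointer [ 0.6339 -0.0172  0.2305] 0.0005 [ 0.6325 -0.0176  0.238 ] [ 0.6378 -0.016   0.238 ]
150 None None; 155 None None; 160 None None; 165 None None; 170 None None; 175 None None; 180 None None; 185 None None; 190 None None; 195 None None; 200 None None; 205 None None; 210 None None; 215 None None; 220 None None; 225 None None; 230 None None; 235 None None; 240 None None; 245 None None; 320 198 198; 325 None None; 330 None None; 335 None None; 340 None None; 345 None None; 350 None None; 355 None None; 375 None None; 380 None None; 385 None None; 390 None None; 395 None None; 400 None None; 405 None None; 410 None None; 415 198 198; 420 None None; 425 None None; 430 None None; 435 None None;
```

>>> drive_tool([
  [0,0,-1,5.5,1],
  [0,0,-1,5.5,1],
  [0,0,-1,5.6,1],
  [0,0,0,0,0.8],
], newtons=40)

```text
clock: 0.6
ee_pos: [0.1776, -0.5474, 0.4158]
eef_rot: [179.6, -0.1, 1.3]
contact_force: [-1.0, -0.1, -1.5]
gripper_width: 0.0697
grasp_force: 0.0
```

```bash
python3 - <<'E'
from h import *
T=load("pics/top0.npz")
g=cv2.cvtColor(T["img"],cv2.COLOR_RGB2GRAY).astype(int)
L=[];U=[]
for u in list(range(180,250,6))+list(range(322,362,6))+list(range(376,436,6)):
    r0=int(round(209.5-15*(u-180)/280)); v=g[r0-11:r0+12,u]; d=np.diff(v)
    a=np.argmax(d[:11]);b=11+np.argmin(d[11:]); U.append((u,r0-11+a+.5));L.append((u,r0-11+b+.5))
for E in(U,L):
    E=np.array(E); c=np.polyfit(E[:,0],E[:,1],1); r=E[:,1]-np.polyval(c,E[:,0])
    k=abs(r-np.median(r))<1.2; c=np.polyfit(E[k,0],E[k,1],1)
    p,q=[onplane(T,(u,np.polyval(c,u)),.235) for u in(180,440)]
    print(k.sum(),len(k),p.round(4),q.round(4),"yaw",np.degrees(np.arctan2(-(p-q)[0],(p-q)[1])).round(2))
s=get_state();print(s["ee_pos"].round(4),s["eef_rot"].round(2),s["joint_positions"].round(1),s["contact_force"].round(2),s["gripper_width"])
E
```

```text
27 29 [0.6386 0.3254 0.235 ] [ 0.6565 -0.3349  0.235 ] yaw 1.56
29 29 [0.6096 0.3253 0.235 ] [ 0.6275 -0.3333  0.235 ] yaw 1.56
[ 0.1776 -0.5474  0.4158] [ 1.7962e+02 -6.0000e-02  1.3000e+00] [-79.7   9.   60.8  -0.  109.8   9. ] [-0.99 -0.05 -1.54] 0.06970804340660836
```

>>> drive_tool([
  [0.5,-0.59,0,0,0.8],
  [0.5,-0.59,0,0,0.8],
  [0.5,-0.59,0,0,0.8],
  [0.5,-0.59,0,0,0.8],
  [0.5,-0.59,0,0,0.8],
])

```text
clock: 1.23
ee_pos: [0.3238, -0.365, 0.4105]
eef_rot: [-179.9, 0.0, 1.4]
contact_force: [0.3, -1.6, 0.6]
gripper_width: 0.0682
grasp_force: 0.0
```

>>> drive_tool([
  [0.5,-0.59,0,0,0.8],
  [0.5,-0.59,0,0,0.8],
  [0.5,-0.59,0,0,0.8],
  [0.5,-0.59,0,0,0.8],
  [0.5,-0.59,0,0,0.8],
])

```text
clock: 1.85
ee_pos: [0.4696, -0.1844, 0.4105]
eef_rot: [-180.0, 0.1, 1.4]
contact_force: [1.0, -0.7, -0.1]
gripper_width: 0.0684
grasp_force: 0.0
```

>>> drive_tool([
  [0.5,-0.59,0,0,0.8],
  [0.5,-0.59,0,0,0.8],
  [0.5,-0.59,0,0,0.8],
  [0.5,-0.59,0,0,0.8],
  [0,0,0,0,0.8],
])

```text
clock: 2.48
ee_pos: [0.5867, -0.0391, 0.4094]
eef_rot: [-179.9, 0.2, 1.6]
contact_force: [-0.2, 0.1, -0.3]
gripper_width: 0.0684
grasp_force: 0.0
```

>>> drive_tool([
  [0.5,-0.58,0,0,0.8],
  [0.5,-0.58,0,0,0.8],
  [0.52,-0.58,0,0,0.8],
  [0,0,0,0,0.8],
])

```text
clock: 2.98
ee_pos: [0.6752, 0.0667, 0.4088]
eef_rot: [-180.0, 0.2, 1.5]
contact_force: [0.7, -0.2, -1.5]
gripper_width: 0.0685
grasp_force: 0.0
```

```bash
python3 - <<'E'
from h import *
s=get_state();print(s["ee_pos"].round(4),s["eef_rot"].round(2))
c=shot("wrist"); cv2.imwrite("pics/w1.png",c["img"][:,:,::-1]); np.savez("pics/w1.npz",**{k:c[k] for k in("img","intrinsics","R","t")})
f=c["intrinsics"][0,0];print(c["intrinsics"].round(1).tolist(),(-c["R"].T@c["t"]).round(4))
for col in("red",):
    for st,ce,m in blobs(mask(c,col,110,50),60): print(st,ce)
E
```

```text
[0.6752 0.0667 0.4088] [-179.98    0.19    1.51]
[[371.6, 0.0, 316.7], [0.0, 371.6, 233.5], [0.0, 0.0, 1.0]] [0.7457 0.0681 0.5504]
[281, 224, 71, 35, 2372] [315.7, 240.5]
[522, 239, 15, 30, 280] [529.0, 253.4]
```

View pics/w1.png

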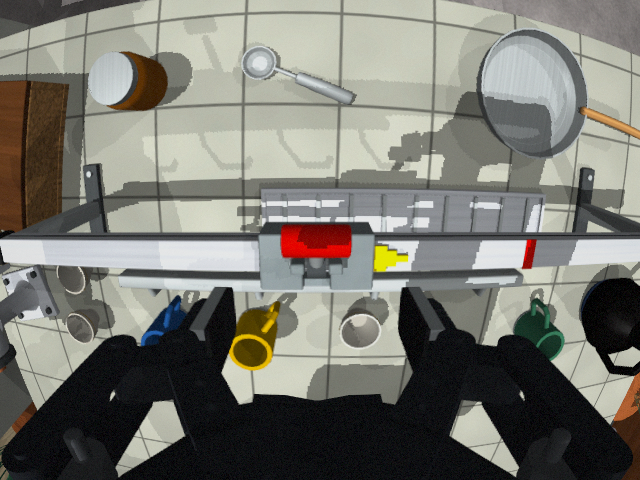

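The wrist view shows the red grip at (316,240) centred between the fingers, the pointer tip at (408,260) and the mark at (529,253). I'll cast these rays.

```bash
cat >> h.py <<'E'
def wray(c,p):
    K=c["intrinsics"]; v=(np.array(p,float)-K[:2,2])/K[0,0]; th=np.hypot(*v)
    d=np.r_[v/th*np.sin(th),np.cos(th)] if th>0 else np.array([0,0,1.])
    return -c["R"].T@c["t"],c["R"].T@d
def wplane(c,p,z):
    o,d=wray(c,p); return o+d*(z-o[2])/d[2]
YAW=np.radians(1.56); RX=np.array([np.cos(YAW),np.sin(YAW)]); RY=np.array([-np.sin(YAW),np.cos(YAW)])
def rk(X): X=np.asarray(X)[:2]; return np.array([X@RX,X@RY]).round(4)
E
python3 - <<'E'
from h import *
c=load("pics/w1.npz")
for n,p,z in(("grip",(315.7,238),.324),("ptr",(407.5,260),.238),("mark",(529,253.4),.235)):
    X=wplane(c,p,z);print(n,X.round(4),rk(X))
for X in((.6354,-.1497),(.6325,-.0176),(.6391,-.1498),(.6378,-.016),(.675,.068)): print(rk(X))
E
```

```text
grip [0.6759 0.0669 0.324 ] [0.6775 0.0485]
ptr [ 0.6305 -0.0181  0.238 ] [ 0.6298 -0.0353]
mark [ 0.6375 -0.1502  0.235 ] [ 0.6332 -0.1675]
[ 0.6311 -0.1669]
[ 0.6318 -0.0348]
[ 0.6348 -0.1671]
[ 0.6371 -0.0334]
[0.6766 0.0496]
```

>>> drive_tool([
  [0,0,0.6,0,0.8],
  [0,0,0.6,0,0.8],
  [0,0,0.55,0,0.8],
  [0,0,0,0,0.4],
  [0,0,0,0,0.2],
])

```text
clock: 3.65
ee_pos: [0.6728, 0.0668, 0.3066]
eef_rot: [-179.8, 0.2, 1.5]
contact_force: [-8.4, 18.6, -15.0]
gripper_width: 0.0433
grasp_force: 45.8
```

>>> drive_tool([
  [0,0,0,0,0.2],
  [0,0,0,0,0.2],
  [0,0,0,0,0.2],
])

```text
clock: 4.03
ee_pos: [0.6728, 0.0668, 0.3066]
eef_rot: [-179.8, 0.2, 1.5]
contact_force: [-9.8, 17.0, -14.9]
gripper_width: 0.0433
grasp_force: 46.0
```

>>> drive_tool([
  [-0.245,0,-0.117,0,0.2],
  [-0.238,0,-0.063,0,0.2],
  [-0.247,0,-0.022,0,0.2],
  [-0.247,0,0.022,0,0.2],
  [0,0,0,0,0.2],
])

```text
clock: 4.65
ee_pos: [0.6149, 0.0639, 0.3191]
eef_rot: [-179.9, -0.1, 1.4]
contact_force: [0.6, 5.0, -5.8]
gripper_width: 0.0428
grasp_force: 46.2
```

>>> drive_tool([
  [-0.238,0,0.063,0,0.2],
  [-0.223,0,0.105,0,0.2],
  [-0.202,0,0.142,0,0.2],
  [-0.175,0,0.175,0,0.2],
  [-0.103,0,0.138,0,0.2],
])

```text
clock: 5.28
ee_pos: [0.559, 0.0619, 0.2835]
eef_rot: [180.0, -0.3, 1.4]
contact_force: [-3.5, 1.0, 13.1]
gripper_width: 0.0431
grasp_force: 52.4
```

>>> drive_tool([
  [0,0,0,0,0.2],
  [0,0,0,0,0.2],
])

```text
clock: 5.52
ee_pos: [0.5587, 0.062, 0.2829]
eef_rot: [180.0, -0.1, 1.4]
contact_force: [-10.0, 0.2, 8.4]
gripper_width: 0.0432
grasp_force: 52.7
```

```bash
python3 - <<'E'
from h import *
s=get_state();print(s["ee_pos"].round(4),s["eef_rot"].round(2),s["contact_force"].round(1))
c=shot("wrist"); cv2.imwrite("pics/w2.png",c["img"][:,:,::-1])
np.savez("pics/w2.npz",**{k:c[k] for k in("img","intrinsics","R","t")})
for col in("red","yellow"):
    for st,ce,m in blobs(mask(c,col,110,50),40): print(col,st,ce)
E
```

```text
[0.5587 0.062  0.2829] [ 1.80e+02 -1.50e-01  1.36e+00] [-10.    0.2   8.4]
red [621, 127, 19, 47, 505] [633.3, 150.8]
red [442, 258, 73, 88, 3345] [476.7, 306.0]
red [250, 272, 134, 62, 7909] [316.7, 303.4]
yellow [420, 103, 57, 48, 1633] [440.5, 127.1]
yellow [192, 261, 73, 78, 1599] [220.9, 298.5]
```

View pics/w2.png

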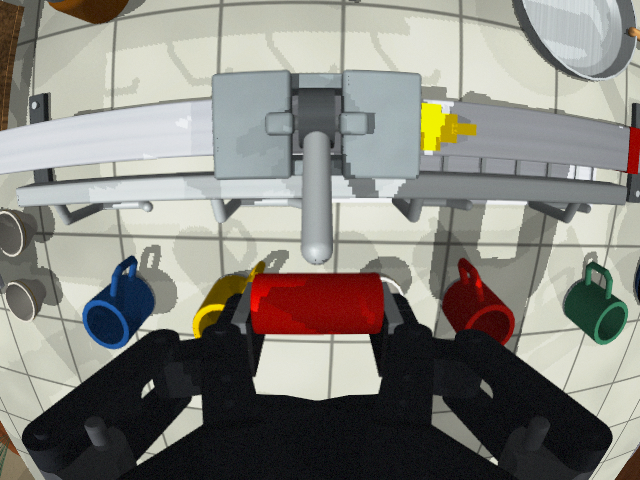

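The lever lies fully over, the grip is held, and the pointer tip is at (477,129). Next I slide along tool +y.

>>> drive_tool([
  [0,0.4,0,0,0.2],
  [0,0.4,0,0,0.2],
  [0,0.4,0,0,0.2],
  [0,0.4,0,0,0.2],
  [0,0.4,0,0,0.2],
])

```text
clock: 6.2
ee_pos: [0.5619, -0.0585, 0.283]
eef_rot: [180.0, -0.2, 1.4]
contact_force: [-1.7, 3.8, 6.9]
gripper_width: 0.0434
grasp_force: 52.5
```

>>> drive_tool([
  [0,0,0,0,0.2],
  [0,0,0,0,0.2],
])

```text
clock: 6.45
ee_pos: [0.5619, -0.0587, 0.2829]
eef_rot: [179.9, -0.2, 1.3]
contact_force: [-4.7, -1.3, 5.6]
gripper_width: 0.0432
grasp_force: 52.6
```

```bash
python3 - <<'E'
from h import *
c=load("pics/w2.npz"); print("before",rk(wplane(c,(477,129),.238)))
s=get_state();print(s["ee_pos"].round(4),s["eef_rot"].round(2),s["contact_force"].round(1))
c=shot("wrist"); np.savez("pics/w3.npz",**{k:c[k] for k in("img","intrinsics","R","t")})
cv2.imwrite("pics/w3.png",cv2.resize(c["img"][70:210,380:640,::-1],None,fx=3,fy=3,interpolation=cv2.INTER_CUBIC))
t=shot("top"); np.savez("pics/t3.npz",**{k:t[k] for k in("img","intrinsics","R","t")})
m=mask(c,"red",110,50); m[200:]=0
for st,ce,_ in blobs(m,40): print(st,ce,rk(wplane(c,ce,.235)))
E
```

```text
before [ 0.633  -0.0386]
[ 0.5619 -0.0587  0.2829] [179.92  -0.19   1.31] [-4.7 -1.3  5.6]
[476, 102, 22, 59, 1109] [487.3, 131.1] [ 0.6324 -0.1673]
```

View pics/w3.png

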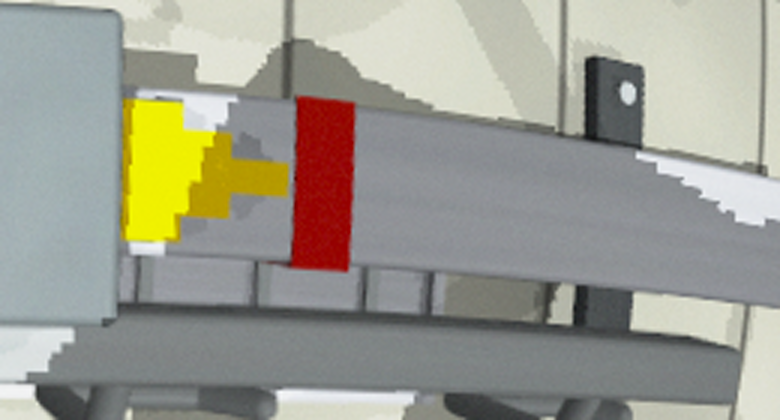

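```bash
python3 - <<'E'
from h import *
c=load("pics/w3.npz")
print(rk(wplane(c,(476.2,129.6),.238)),rk(wplane(c,(487.6,130.),.235)),rk(wplane(c,(476.2,129.6),.235)))
E
```

```text
[ 0.6326 -0.1591] [ 0.633  -0.1675] [ 0.6327 -0.1604]
```

>>> drive_tool([
  [0,0.07,0,0,0.2],
  [0,0.07,0,0,0.2],
  [0,0,0,0,0.2],
  [0,0,0,0,0.2],
  [0,0,0,0,0.2],
])

```text
clock: 7.18
ee_pos: [0.5621, -0.0668, 0.2829]
eef_rot: [179.9, -0.2, 1.3]
contact_force: [-3.9, -2.0, 6.7]
gripper_width: 0.0428
grasp_force: 52.6
```

```bash
python3 - <<'E'
from h import *
s=get_state();print(s["ee_pos"].round(4),s["eef_rot"].round(2),s["contact_force"].round(1))
c=shot("wrist"); 
m=mask(c,"yellow",110,50); m[160:]=0
ys,xs=np.where(m); print(xs.max(),ys[xs>=xs.max()-2].mean())
m=mask(c,"red",110,50); m[200:]=0
for st,ce,_ in blobs(m,40): print(st,ce,rk(wplane(c,ce,.235)))
p=(xs.max()+.5,ys[xs>=xs.max()-2].mean()); print(rk(wplane(c,p,.238)))
t=shot("scene")
m=mask(t,"red",110,50);my=mask(t,"yellow",110,50)
for n,mm in(("r",m),("y",my)):
  for st,ce,_ in blobs(mm,15): 
    if 250<st[1]<300: print(n,st,ce,rk(onplane(t,ce,.237)),rk(onplane(t,(st[0],ce[1]),.238)))
E
```

```text
[ 0.5621 -0.0668  0.2829] [179.92  -0.2    1.33] [-3.9 -2.   6.7]
639 41.0
[461, 101, 25, 59, 1004] [474.8, 129.9] [ 0.6325 -0.1676]
[ 0.7094 -0.2994]
r [268, 267, 6, 11, 33] [270.2, 272.0] [ 0.6366 -0.167 ] [ 0.6384 -0.1725]
y [271, 269, 13, 9, 65] [278.0, 272.7] [ 0.6342 -0.1463] [ 0.6387 -0.1642]
```

>>> drive_tool([
  [0.103,0,-0.138,0,0.2],
  [0.175,0,-0.175,0,0.2],
  [0.202,0,-0.142,0,0.2],
  [0.223,0,-0.105,0,0.2],
  [0.238,0,-0.063,0,0.2],
])

```text
clock: 7.9
ee_pos: [0.6184, -0.065, 0.3184]
eef_rot: [180.0, 0.1, 1.3]
contact_force: [-7.0, -1.1, -9.1]
gripper_width: 0.0432
grasp_force: 47.4
```

>>> drive_tool([
  [0.247,0,-0.022,0,0.2],
  [0.247,0,0.022,0,0.2],
  [0.238,0,0.063,0,0.2],
  [0.245,0,0.117,0,0.2],
  [0.05,0,0.03,0,0.2],
])

```text
clock: 8.52
ee_pos: [0.6808, -0.0634, 0.3074]
eef_rot: [180.0, -0.2, 1.4]
contact_force: [-6.8, 1.2, 12.4]
gripper_width: 0.0431
grasp_force: 55.3
```

>>> drive_tool([
  [0,0,0,0,0.2],
  [0,0,0,0,0.2],
  [0,0,0,0,0.2],
])

```text
clock: 8.9
ee_pos: [0.6805, -0.0634, 0.3076]
eef_rot: [180.0, -0.2, 1.4]
contact_force: [0.9, 0.8, 8.1]
gripper_width: 0.0428
grasp_force: 54.8
```

```bash
python3 - <<'E'
from h import *
s=get_state();print(s["ee_pos"].round(4),s["eef_rot"].round(2),s["contact_force"].round(1))
c=shot("wrist"); cv2.imwrite("pics/w4.png",c["img"][:,:,::-1]); np.savez("pics/w4.npz",**{k:c[k] for k in("img","intrinsics","R","t")})
E
```

```text
[ 0.6805 -0.0634  0.3076] [179.97  -0.21   1.38] [0.9 0.8 8.1]
```

View pics/w4.png

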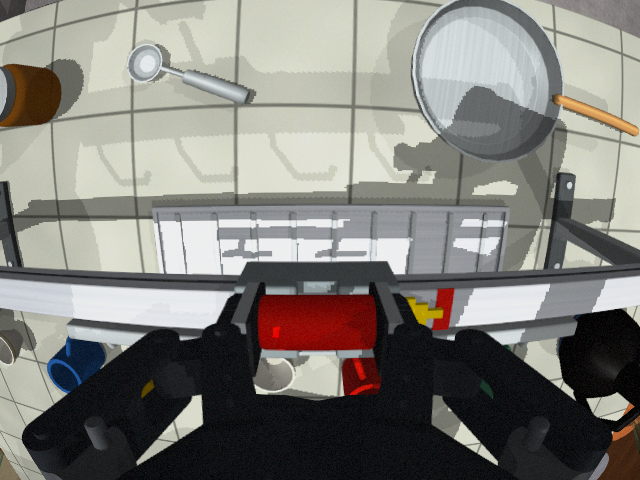

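The lever is back in the locked position and the pointer tip at (441,312) is on the red band. I'll release and back off.

>>> drive_tool([
  [0,0,0,0,0.5],
  [0,0,0,0,0.8],
  [0,0,0,0,0.8],
  [0,0,-0.8,0,0.8],
  [0,0,-0.8,0,0.8],
])

```text
clock: 9.57
ee_pos: [0.6798, -0.0631, 0.402]
eef_rot: [-180.0, 0.0, 1.4]
contact_force: [0.9, -0.2, 0.1]
gripper_width: 0.0681
grasp_force: 0.0
```

>>> drive_tool([
  [-0.8,0,-0.3,0,1],
  [-0.8,0,0,0,1],
  [-0.8,0,0,0,1],
  [0,0,0,0,1],
])

```text
clock: 10.07
ee_pos: [0.5338, -0.0665, 0.4205]
eef_rot: [180.0, -0.2, 1.3]
contact_force: [0.3, 0.0, 1.1]
gripper_width: 0.0854
grasp_force: 0.0
```

```bash
python3 - <<'E'
from h import *
s=get_state();print(s["ee_pos"].round(4),s["eef_rot"].round(2),s["contact_force"].round(1))
for n in("wrist","scene","top"):
    c=shot(n); np.savez(f"pics/{n}5.npz",**{k:c[k] for k in("img","intrinsics","R","t")})
    cv2.imwrite(f"pics/{n}5.png",c["img"][:,:,::-1])
    for col in("red","yellow"):
        for st,ce,m in blobs(mask(c,col,110,50),25): print(n,col,st,ce)
E
```

```text
[ 0.5338 -0.0665  0.4205] [ 1.7995e+02 -1.5000e-01  1.3400e+00] [0.3 0.  1.1]
wrist red [282, 2, 72, 31, 2175] [317.1, 17.0]
wrist red [401, 80, 20, 36, 410] [413.8, 98.0]
wrist red [340, 210, 52, 80, 2515] [364.0, 257.0]
wrist yellow [377, 81, 37, 28, 632] [390.0, 95.0]
wrist yellow [139, 213, 58, 71, 2513] [168.5, 251.8]
scene red [287, 230, 21, 36, 499] [297.4, 245.2]
scene red [268, 267, 6, 11, 34] [270.2, 272.0]
scene red [288, 271, 19, 11, 159] [296.9, 275.8]
scene yellow [80, 175, 57, 58, 1935] [103.4, 197.5]
scene yellow [374, 248, 30, 33, 632] [389.4, 264.2]
scene yellow [271, 269, 13, 9, 68] [278.1, 272.8]
top red [351, 264, 5, 12, 38] [353.3, 268.5]
top red [349, 278, 5, 13, 31] [351.2, 284.3]
top red [368, 280, 7, 17, 55] [371.5, 288.6]
top red [597, 388, 18, 14, 185] [605.9, 394.1]
top yellow [121, 0, 93, 88, 3211] [165.8, 40.1]
top yellow [208, 63, 9, 7, 25] [212.1, 65.8]
top yellow [170, 79, 21, 26, 96] [181.1, 91.8]
top yellow [190, 86, 11, 16, 43] [195.1, 94.2]
top yellow [200, 89, 12, 10, 33] [205.9, 93.5]
top yellow [607, 238, 33, 42, 245] [624.5, 257.9]
top yellow [584, 251, 24, 20, 130] [597.3, 260.4]
top yellow [629, 254, 11, 13, 31] [634.2, 260.3]
top yellow [242, 269, 29, 34, 558] [256.5, 287.9]
top yellow [585, 270, 28, 40, 204] [597.8, 291.2]
top yellow [594, 270, 17, 13, 52] [602.9, 276.4]
top yellow [616, 275, 17, 17, 71] [624.9, 283.0]
top yellow [633, 280, 7, 13, 44] [636.0, 285.4]
top yellow [618, 293, 22, 18, 94] [627.9, 301.0]
top yellow [590, 300, 12, 10, 30] [594.2, 304.4]
top yellow [592, 348, 48, 68, 2347] [617.5, 381.9]
```

View pics/wrist5.png

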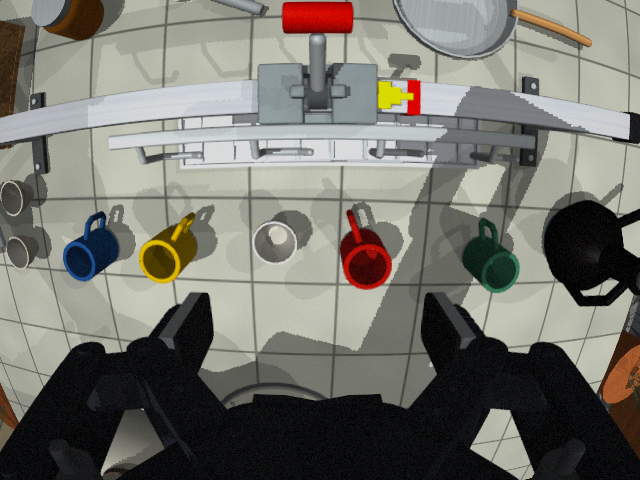

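In the wrist view the pointer tip (413,97) lies on the band (414,98), and the lever leans away. The mug rims are at blue (91,257), yellow (167,262), red (367,267) and green (493,269). The four prongs lie along row ~155. I'll enlarge the hooks.

```bash
python3 - <<'E'
from h import *
c=load("pics/wrist5.npz"); im=c["img"][:,:,::-1]
a=[cv2.resize(im[115:175,x:x+230],None,fx=3.4,fy=3.4,interpolation=cv2.INTER_CUBIC) for x in(100,320)]
cv2.imwrite("pics/hooks.png",np.vstack(a))
T=load("pics/top0.npz")
tp=dict(blue=(201.05,294.2),yellow=(254.25,290),red=(361.7,286.85),green=(436.95,287.2))
for k,p,h in(("blue",(91,258),(96,212)),("yellow",(167,262),(191,216)),("red",(367,267),(351,212)),("green",(493,269),(484,222))):
    X=wplane(c,p,.086);H=wplane(c,h,.071);d=(H-X)[:2]
    o1,d1=wray(c,p);o2,d2=ray(T,tp[k]); s=np.linalg.lstsq(np.c_[d1,-d2],o2-o1,rcond=None)[0]
    print(k,X.round(4),rk(X),"yaw",np.degrees(np.arctan2(d[1],d[0])).round(1),np.hypot(*d).round(3),"tri",(o1+s[0]*d1).round(4),(o2+s[1]*d2).round(4))
E
```

```text
blue [0.4175 0.2827 0.086 ] [0.425  0.2712] yaw -9.6 0.071 tri [0.4018 0.312  0.0458] [0.4108 0.3196 0.0479]
yellow [0.4177 0.1468 0.086 ] [0.4215 0.1353] yaw -30.0 0.075 tri [0.4113 0.154  0.0697] [0.4181 0.1633 0.0712]
red [ 0.4193 -0.1396  0.086 ] [ 0.4154 -0.151 ] yaw 18.5 0.078 tri [ 0.4185 -0.1399  0.084 ] [ 0.4182 -0.1382  0.0839]
green [ 0.417  -0.3337  0.086 ] [ 0.4078 -0.345 ] yaw 16.5 0.071 tri [ 0.408  -0.3467  0.063 ] [ 0.4116 -0.3509  0.0639]
```

View pics/hooks.png

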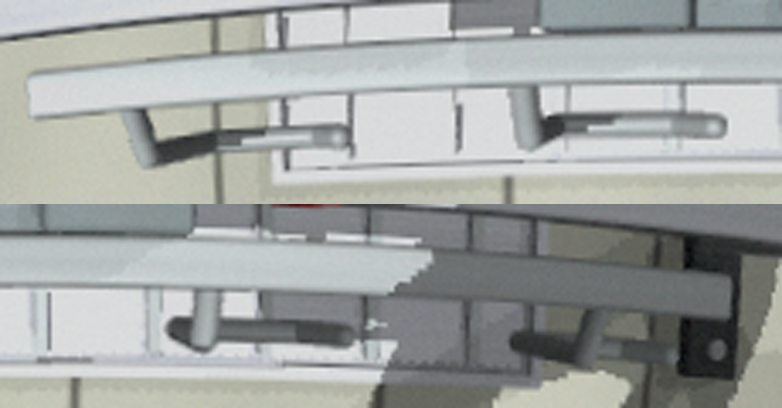

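```bash
python3 - <<'E'
from h import *
for n,ps in(("w1",dict(yellow=(252,350),green=(540,344))),("w2",dict(blue=(119,319),red=(482,322),green=(600,316))),("wrist5",dict(blue=(91,258),yellow=(167,262),red=(367,267),green=(493,269)))):
    c=load(f"pics/{n}.npz"); o=-c["R"].T@c["t"]; print(n,o.round(3),c["R"].round(3).tolist(),c["intrinsics"].round(1).tolist())
    for k,p in ps.items():
        K=c["intrinsics"];v=(np.array(p)-K[:2,2])/K[0,0];d=c["R"].T@np.r_[v,1.];P=o+d*(.086-o[2])/d[2]
        print(k,wplane(c,p,.086).round(3),"pinhole",P.round(3))
c=load("pics/wrist5.npz")
print(rk(wplane(c,(413.8,98),.235)))
# hooks: elbow (prong axis z .155) and tip (z .173)
def A(p,x,y): return (p[0]/3.4+x-.3,p[1]/3.4+y-.3)
for e,t,x,y in(((152,160),(342,137),100,115),((533,145),(716,124),100,115),((205,127),(350,132),320,115),((590,155),(672,148),320,115)):
    print("elbow",rk(wplane(c,A(e,x,y),.155)),"tip",rk(wplane(c,A(t,x,y),.173)))
E
```

```text
w1 [0.746 0.068 0.55 ] [[0.027, -1.0, -0.0], [-0.959, -0.026, 0.283], [-0.283, -0.008, -0.959]] [[371.6, 0.0, 316.7], [0.0, 371.6, 233.5], [0.0, 0.0, 1.0]]
yellow [0.423 0.157 0.086] pinhole [0.432 0.153 0.086]
green [ 0.421 -0.325  0.086] pinhole [ 0.453 -0.259  0.086]
w2 [0.628 0.063 0.425] [[0.025, -1.0, 0.0], [-0.96, -0.024, 0.278], [-0.278, -0.007, -0.961]] [[371.6, 0.0, 316.7], [0.0, 371.6, 233.5], [0.0, 0.0, 1.0]]
blue [0.422 0.287 0.086] pinhole [0.435 0.259 0.086]
red [ 0.432 -0.127  0.086] pinhole [ 0.441 -0.11   0.086]
green [ 0.426 -0.317  0.086] pinhole [ 0.45  -0.229  0.086]
wrist5 [ 0.603 -0.065  0.562] [[0.025, -1.0, 0.001], [-0.96, -0.023, 0.278], [-0.277, -0.008, -0.961]] [[371.6, 0.0, 316.7], [0.0, 371.6, 233.5], [0.0, 0.0, 1.0]]
blue [0.417 0.283 0.086] pinhole [0.424 0.237 0.086]
yellow [0.418 0.147 0.086] pinhole [0.42  0.134 0.086]
red [ 0.419 -0.14   0.086] pinhole [ 0.42  -0.139  0.086]
green [ 0.417 -0.334  0.086] pinhole [ 0.421 -0.312  0.086]
[ 0.6313 -0.1677]
elbow [0.5721 0.1208] tip [0.5773 0.0435]
elbow [ 0.5712 -0.0155] tip [ 0.5782 -0.0751]
elbow [ 0.5768 -0.1514] tip [ 0.5777 -0.1952]
elbow [ 0.5731 -0.2902] tip [ 0.5787 -0.3135]
```

```bash
cat >> h.py <<'E'
def wproj(c,X):
    x=c["R"]@np.asarray(X)+c["t"]; r=np.hypot(x[0],x[1]); th=np.arctan2(r,x[2]); K=c["intrinsics"]
    return K[:2,2]+K[0,0]*th*x[:2]/r
def circ(x,y,z,r,n=40): return [(x+r*np.cos(a),y+r*np.sin(a),z) for a in np.linspace(0,2*np.pi,n)]
def rw(x,y): return x*RX+y*RY
E
python3 - <<'E'
from h import *
c=load("pics/wrist5.npz"); T=load("pics/top0.npz")
M=dict(blue=(.411,.311),yellow=(.418,.161),red=(.418,-.138),green=(.411,-.346))
def draw(c,pr,x0,y0,w,h,f,hooks=False):
    im=cv2.resize(c["img"][y0:y0+h,x0:x0+w,::-1],None,fx=f,fy=f,interpolation=cv2.INTER_CUBIC).copy()
    L=lambda P,col: cv2.polylines(im,[np.int32([(pr(c,p)+.5-[x0,y0])*f for p in P])],False,col,1)
    for k,(x,y) in M.items(): L(circ(x,y,.086,.0345),(255,255,255)); L(circ(x,y,0,.0345),(255,0,255))
    if hooks:
        for i in range(4):
            y=.0745-.1195*i; f2=lambda a,z:np.r_[rw(.578,y+a),z]
            L([f2(21,.217) if 0 else f2(.021,.217),f2(.021,.155),f2(-.019,.155),f2(-.031,.173)],(0,0,255))
    return im
a=draw(c,wproj,40,120,520,180,1.5,True); b=draw(T,proj,180,255,290,55,2.69)
cv2.imwrite("pics/ov.png",np.vstack([a,cv2.resize(b,(780,148))]))
E
```

```text
(no output)
```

View pics/ov.png

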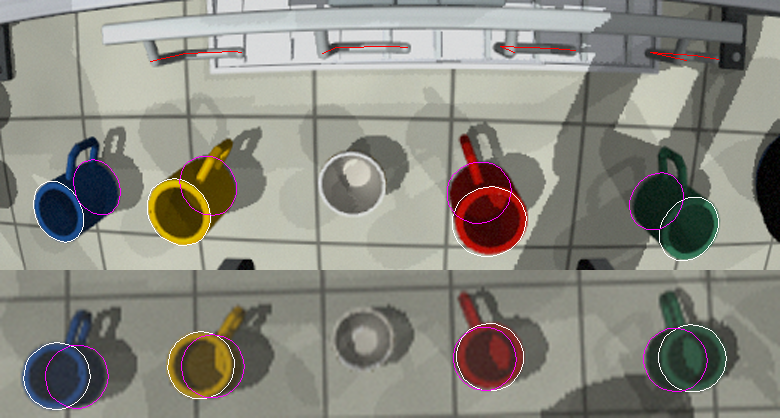

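The overlay lands the rims and hooks from the top-view positions exactly on the wrist picture: white circles on the rims and red lines on the prongs. So those positions hold, and only my hand-read pixels were off. Next come the handle yaws. I also turn the gripper by half so the camera side faces away from the rack.

>>> drive_tool([
  [0,0,0,-10.5,1],
  [0,0,0,-10.5,1],
  [0,0,0,-10.5,1],
  [0,0,0,-10.5,1],
  [0,0,0,-10.5,1],
])

```text
clock: 10.85
ee_pos: [0.5374, -0.0666, 0.4178]
eef_rot: [-179.9, 0.0, 54.2]
contact_force: [-0.1, -0.8, -0.1]
gripper_width: 0.0855
grasp_force: 0.0
```

>>> drive_tool([
  [0,0,0,-10.5,1],
  [0,0,0,-10.5,1],
  [0,0,0,-10.5,1],
  [0,0,0,-10.5,1],
  [0,0,0,-10.5,1],
])

```text
clock: 11.48
ee_pos: [0.5374, -0.0666, 0.4178]
eef_rot: [-179.9, -0.0, 106.7]
contact_force: [1.4, 0.4, -0.0]
gripper_width: 0.0858
grasp_force: 0.0
```

>>> drive_tool([
  [0,0,0,-10.5,1],
  [0,0,0,-10.5,1],
  [0,0,0,-10.5,1],
  [0,0,0,-10.5,1],
  [0,0,0,-10.5,1],
])

```text
clock: 12.1
ee_pos: [0.5374, -0.0666, 0.4178]
eef_rot: [180.0, -0.1, 159.2]
contact_force: [0.4, -1.4, -0.4]
gripper_width: 0.0853
grasp_force: 0.0
```

```bash
cat >> h.py <<'E'
SEAT=[rw(.578,.0745-.1195*i) for i in range(4)]
def go(x,y,z=None,yaw=None):
    s=get_state(); p=s["ee_pos"]; r,pt,ps=np.radians(s["eef_rot"])
    X=np.array([np.cos(ps),np.sin(ps)]);Y=np.array([np.sin(ps),-np.cos(ps)])
    d=np.array([x,y])-p[:2]
    turn=None if yaw is None else (np.degrees(ps)-yaw+180)%360-180
    print("pos",p.round(4),"yaw",np.degrees(ps).round(1),"-> units x %.2f y %.2f z %s turn %s"%(d@X/.06,d@Y/.06,None if z is None else round((p[2]-z)/.06,2),turn),"J6",s["joint_positions"][5].round(0),"F",s["contact_force"].round(1),"w",s["gripper_width"].round(4))
E
python3 - <<'E'
from h import *
c=load("pics/wrist5.npz"); T=load("pics/top0.npz")
M=dict(blue=(.411,.311),yellow=(.418,.161),red=(.418,-.138),green=(.411,-.346))
Hw=dict(blue=(101.3,212.7),yellow=(192,214),red=(348.7,211.3),green=(481.3,220))
Ht=dict(blue=(82,312),yellow=(239,309),red=(465,294),green=(668,294))
for k in M:
    o=[]
    for z in(.060,.068):
        a=wplane(c,Hw[k],z)[:2]-M[k]; u=Ht[k]; b=onplane(T,(u[0]/2.69+180,255+(u[1]-270)/2.69),z)[:2]-M[k]
        for d in(a,b): o.append((np.degrees(np.arctan2(d[1],d[0])).round(1),np.hypot(*d).round(3)))
    print(k,*o)
go(.411,.311,.20)
E
```

```text
blue (np.float64(-30.5), np.float64(0.085)) (np.float64(-18.1), np.float64(0.069)) (np.float64(-32.8), np.float64(0.089)) (np.float64(-19.7), np.float64(0.069))
yellow (np.float64(-37.3), np.float64(0.082)) (np.float64(-33.9), np.float64(0.069)) (np.float64(-38.1), np.float64(0.085)) (np.float64(-34.8), np.float64(0.069))
red (np.float64(19.0), np.float64(0.078)) (np.float64(17.5), np.float64(0.069)) (np.float64(19.1), np.float64(0.08)) (np.float64(17.9), np.float64(0.069))
green (np.float64(23.3), np.float64(0.081)) (np.float64(12.6), np.float64(0.069)) (np.float64(25.2), np.float64(0.084)) (np.float64(14.0), np.float64(0.069))Traceback (most recent call last):
  File "<stdin>", line 12, in <module>
  File "h.py", line 45, in go
    print("pos",p.round(4),"yaw",np.degrees(ps).round(1),"-> units x %.2f y %.2f z %s turn %s"%(d@X/.06,d@Y/.06,None if z is None else round((p[2]-z)/.06,2),turn),"J6",s["joint_positions"][5].round(0),"F",s["contact_force"].round(1),"w",s["gripper_width"].round(4))
                                                                                                                                                                                                                                             ^^^^^^^^^^^^^^^^^^^^^^^^
AttributeError: 'float' object has no attribute 'round'
```

>>> drive_tool([
  [0.525,0.64,0,0,1],
  [0.525,0.64,0,0,1],
  [0.525,0.64,0,0,1],
  [0.525,0.64,0,0,1],
  [0.525,0.64,0,0,1],
])

```text
clock: 12.72
ee_pos: [0.4588, 0.1711, 0.4181]
eef_rot: [-180.0, -0.1, 158.9]
contact_force: [0.6, 0.4, -0.3]
gripper_width: 0.0853
grasp_force: 0.0
```

>>> drive_tool([
  [0.525,0.64,0,0,1],
  [0.525,0.64,0,0,1],
  [0.525,0.64,0,0,1],
  [0,0,0.9,0,1],
  [0,0,0.9,0,1],
])

```text
clock: 13.35
ee_pos: [0.4122, 0.3122, 0.3085]
eef_rot: [-180.0, -0.0, 159.0]
contact_force: [1.0, -0.6, -0.9]
gripper_width: 0.0854
grasp_force: 0.0
```

>>> drive_tool([
  [0,0,0.9,0,1],
  [0,0,0.9,0,1],
  [0,0,0.4,0,1],
  [0,0,0,0,1],
])

```text
clock: 13.85
ee_pos: [0.4117, 0.3109, 0.1767]
eef_rot: [-179.8, -0.2, 158.9]
contact_force: [0.3, -0.3, 0.3]
gripper_width: 0.0851
grasp_force: 0.0
```

```bash
sed -i 's/s\["gripper_width"\].round(4)/round(float(s["gripper_width"]),4)/' h.py; python3 - <<'E'
from h import *
go(.411,.311,.042,160)
c=shot("wrist"); np.savez("pics/w6.npz",**{k:c[k] for k in("img","intrinsics","R","t")})
im=c["img"][:,:,::-1].copy()
for P in(circ(.411,.311,.086,.0345),circ(.411,.311,.086,.0265)): cv2.polylines(im,[np.int32([wproj(c,p)+.5 for p in P])],False,(255,255,255),1)
a=np.radians(-20); cv2.polylines(im,[np.int32([wproj(c,(.411+r*np.cos(a),.311+r*np.sin(a),z)) for r,z in((.035,.068),(.068,.068),(.068,.018),(.035,.018))])],False,(0,255,255),1)
cv2.imwrite("pics/w6.png",im)
E
```

```text
pos [0.4117 0.3109 0.1767] yaw 158.9 -> units x 0.01 y -0.00 z 2.24 turn -1.1092566358825025 J6 -40.0 F [ 0.3 -0.3  0.3] w 0.0851
```

View pics/w6.png

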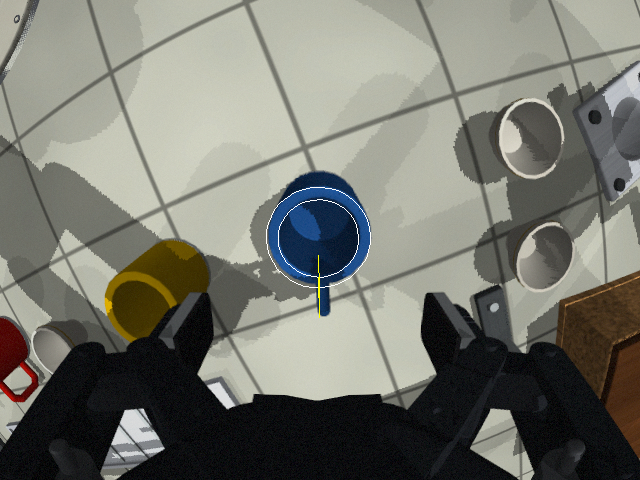

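The white rim overlay fits the blue mug, and the handle is about 4° to the side of the yellow line. I'll descend and grip.

>>> drive_tool([
  [0,0,0.6,-3.5,1],
  [0,0,0.6,0,1],
  [0,0,0.6,0,1],
  [0,0,0.44,0,1],
  [0,0,0,0,0.6],
])

```text
clock: 14.52
ee_pos: [0.412, 0.311, 0.044]
eef_rot: [-179.9, -0.1, 162.4]
contact_force: [-3.5, -3.9, 13.8]
gripper_width: 0.0698
grasp_force: 22.0
```

>>> drive_tool([
  [0,0,0,0,0.6],
  [0,0,0,0,0.6],
  [0,0,-0.5,0,0.6],
  [0,0,-0.5,0,0.6],
  [0,0,-0.5,0,0.6],
])

```text
clock: 15.15
ee_pos: [0.412, 0.311, 0.1361]
eef_rot: [179.9, 0.0, 162.4]
contact_force: [-0.2, -0.2, -2.4]
gripper_width: 0.0692
grasp_force: 46.7
```

>>> drive_tool([
  [0,0,-0.5,-9,0.6],
  [0,0,-0.5,-9,0.6],
  [0,0,0,0,0.6],
])

```text
clock: 15.52
ee_pos: [0.4127, 0.3113, 0.1971]
eef_rot: [179.9, 0.2, -179.6]
contact_force: [0.4, 1.4, -3.1]
gripper_width: 0.0691
grasp_force: 46.7
```

```bash
python3 - <<'E'
from h import *
s=SEAT[0]; 
P=rw(.578-.049-.10,.0745-.055); go(*P,None,181.56)
print("wpts",P, rw(.529,.0745-.055), rw(.529,.0745))
E
```

```text
pos [0.4127 0.3113 0.1971] yaw -179.6 -> units x -0.23 y -4.67 z None turn -1.1217407601420746 J6 -62.0 F [ 0.4  1.4 -3.1] w 0.0691
wpts [0.42831013 0.03117177] [0.52827307 0.03389415] [0.52677576 0.08887376]
```

>>> drive_tool([
  [-0.04,-0.78,0,-1.1,0.6],
  [-0.04,-0.78,0,0,0.6],
  [-0.04,-0.78,0,0,0.6],
  [-0.04,-0.78,0,0,0.6],
  [-0.04,-0.78,0,0,0.6],
])

```text
clock: 16.15
ee_pos: [0.4286, 0.0757, 0.1937]
eef_rot: [180.0, -0.0, -178.7]
contact_force: [2.1, -0.7, -2.2]
gripper_width: 0.0691
grasp_force: 46.9
```

>>> drive_tool([
  [-0.03,-0.77,0,0,0.6],
  [0,0,0.27,0,0.6],
  [0,0,0.26,0,0.6],
  [0,0,0,0,0.6],
])

```text
clock: 16.65
ee_pos: [0.4311, 0.032, 0.1607]
eef_rot: [180.0, -0.2, -178.5]
contact_force: [0.5, 0.1, -1.5]
gripper_width: 0.0694
grasp_force: 47.0
```

```bash
python3 - <<'E'
from h import *
go(.5283,.0339,.165,181.56)
c=shot("wrist"); im=c["img"][:,:,::-1]; cv2.imwrite("pics/w7.png",im)
np.savez("pics/w7.npz",**{k:c[k] for k in("img","intrinsics","R","t")})
# handle bar: blue pixels below the rim in the picture
p=get_state()["ee_pos"]; 
R=[wproj(c,(p[0]+r,p[1]+r*np.tan(YAW),p[2]+.024)) for r in(.035,.073)]; print(np.round(R,1), wproj(c,(p[0],p[1],p[2]+.042)))
m=mask(c,"blue",100,30)
for row in range(280,340,6):
    x=np.where(m[row,250:400])[0]+250
    if len(x): print(row,x.min(),x.max(),len(x))
E
```

```text
pos [0.4311 0.032  0.1607] yaw -178.5 -> units x -1.62 y -0.01 z -0.07 turn -0.055193419804538735 J6 -98.0 F [ 0.5  0.1 -1.5] w 0.0694
[[317.5 404.9]
 [317.4 461. ]] [317.70485735 363.27272812]
280 250 398 149
286 250 399 150
292 250 399 150
298 250 399 150
304 250 399 150
310 250 399 150
316 250 399 150
322 250 399 150
328 250 399 150
334 250 399 150
```

>>> drive_tool([
  [-0.4,0,-0.07,0,0.6],
  [-0.4,0,0,0,0.6],
  [-0.4,0,0,0,0.6],
  [-0.4,0,0,0,0.6],
  [0,0,0,0,0.6],
])

```text
clock: 17.32
ee_pos: [0.5289, 0.0343, 0.1665]
eef_rot: [180.0, -0.0, -178.5]
contact_force: [-1.5, -0.5, -1.3]
gripper_width: 0.0692
grasp_force: 47.0
```

```bash
python3 - <<'E'
from h import *
go(*rw(.529,.0745),.165,181.56)
c=shot("scene"); np.savez("pics/s8.npz",**{k:c[k] for k in("img","intrinsics","R","t")})
im=c["img"][:,:,::-1]
cv2.imwrite("pics/s8.png",cv2.resize(im[225:325,190:420],None,fx=3.4,fy=3.4,interpolation=cv2.INTER_CUBIC))
E
```

```text
pos [0.5289 0.0343 0.1665] yaw -178.5 -> units x 0.01 y 0.91 z 0.02 turn -0.02221773264324156 J6 -96.0 F [-1.5 -0.5 -1.3] w 0.0692
```

View pics/s8.png

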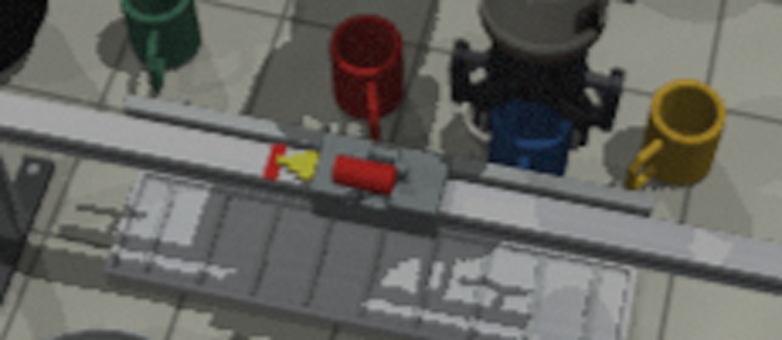

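The scene view shows the blue mug in the gripper at (530,140) with its handle towards the rail, and the pointer on the band. I'll thread it on.

>>> drive_tool([
  [0,0.3,0,0,0.6],
  [0,0.3,0,0,0.6],
  [0,0.31,0,0,0.6],
  [0,0,0,0,0.6],
])

```text
clock: 17.88
ee_pos: [0.5262, 0.0898, 0.1667]
eef_rot: [180.0, 0.0, -178.4]
contact_force: [0.0, -0.5, -2.4]
gripper_width: 0.0688
grasp_force: 47.0
```

>>> drive_tool([
  [0,0,0.2,0,0.6],
  [0,0,0.15,0,0.6],
  [0,0,0,0,0.6],
])

```text
clock: 18.25
ee_pos: [0.5261, 0.0877, 0.1444]
eef_rot: [180.0, -0.1, -178.6]
contact_force: [-0.0, 0.6, -0.6]
gripper_width: 0.0691
grasp_force: 47.0
```

>>> drive_tool([
  [0,0,0.05,0,0.6],
  [0,0,0.04,0,0.6],
  [0,0,0,0,0.6],
])

```text
clock: 18.62
ee_pos: [0.5266, 0.088, 0.1402]
eef_rot: [180.0, 0.0, -178.5]
contact_force: [-0.2, -0.1, -1.0]
gripper_width: 0.0695
grasp_force: 47.1
```

>>> drive_tool([
  [0,0,0.04,0,0.6],
  [0,0,0,0,0.7],
  [0,0,0,0,0.85],
  [0,0,0,0,1],
  [0,0,0,0,1],
])

```text
clock: 19.25
ee_pos: [0.5265, 0.0881, 0.1376]
eef_rot: [180.0, -0.0, -178.5]
contact_force: [0.6, -0.0, 0.1]
gripper_width: 0.0857
grasp_force: 0.0
```

>>> drive_tool([
  [0,0,-0.3,0,1],
  [0,0,-0.5,0,1],
  [0,0,-0.5,0,1],
  [0,0,-0.5,0,1],
  [0,0,0,0,1],
])

```text
clock: 19.88
ee_pos: [0.5273, 0.0881, 0.2492]
eef_rot: [180.0, 0.3, -178.5]
contact_force: [-0.1, 0.0, -0.7]
gripper_width: 0.0857
grasp_force: 0.0
```

```bash
python3 - <<'E'
from h import *
go(.418,.161,.24,147)
c=shot("wrist"); np.savez("pics/w9.npz",**{k:c[k] for k in("img","intrinsics","R","t")})
s=shot("scene"); 
for n,k in((c,"wrist"),(s,"scene")):
    for col in("blue","yellow"):
        for st,ce,m in blobs(mask(n,col,90,35),60):
            if k=="wrist" or 200<st[1]<330: print(k,col,st,ce)
S=SEAT[0]; print("expected body scene",proj(s,(*S,.096)),"loop",proj(s,(*S,.145)))
E
```

```text
pos [0.5273 0.0881 0.2492] yaw -178.5 -> units x 1.79 y 1.26 z 0.15 turn 34.483325669457486 J6 -90.0 F [-0.1  0.  -0.7] w 0.0857
wrist blue [277, 244, 79, 112, 7184] [315.2, 294.8]
wrist yellow [351, 48, 98, 108, 6286] [400.3, 93.9]
wrist yellow [5, 392, 21, 20, 187] [14.7, 400.1]
scene blue [83, 228, 19, 11, 97] [92.2, 232.3]
scene blue [346, 298, 24, 10, 94] [358.1, 302.1]
scene blue [346, 306, 22, 7, 83] [355.9, 308.7]
scene yellow [15, 229, 27, 27, 112] [27.6, 241.6]
scene yellow [66, 228, 21, 14, 61] [75.6, 235.8]
scene yellow [41, 236, 26, 28, 144] [53.8, 248.4]
scene yellow [374, 249, 30, 32, 602] [389.5, 265.1]
scene yellow [271, 269, 13, 9, 70] [278.2, 272.7]
scene yellow [0, 275, 21, 14, 65] [10.5, 282.7]
expected body scene [359.52627822 294.23135363] loop [360.87638653 286.38870489]
```

>>> drive_tool([
  [0.6,0.42,0,0,1],
  [0.6,0.42,0,0,1],
  [0.6,0.42,0,0,1],
  [0,0,0.3,9,1],
  [0,0,0.3,9,1],
])

```text
clock: 20.6
ee_pos: [0.4159, 0.1612, 0.2089]
eef_rot: [-180.0, -0.0, 163.2]
contact_force: [0.5, -0.7, -0.2]
gripper_width: 0.0856
grasp_force: 0.0
```

>>> drive_tool([
  [0,0,0.3,9,1],
  [0,0,0.3,9,1],
  [0,0,0,0,1],
])

```text
clock: 20.98
ee_pos: [0.4157, 0.1607, 0.1724]
eef_rot: [-179.9, -0.1, 145.5]
contact_force: [-0.5, -1.0, 0.3]
gripper_width: 0.0851
grasp_force: 0.0
```

```bash
cat >> h.py <<'E'
def mugcheck(col,x,y,yaw0):
    """wrist view from above: rim centre by colour + handle direction; scene blob for a knock check"""
    c=shot("wrist"); m=mask(c,col,70,25); z=get_state()["ee_pos"][2]
    B=max(blobs(m,200),key=lambda b:b[0][4]); m=B[2]
    best=None
    # rim: outline points of the blob cast on the rim plane; circle fit on those far from handle
    cs=max(cv2.findContours(m.astype(np.uint8),0,1)[0],key=cv2.contourArea)[:,0,:]
    W=np.array([wplane(c,p,.086)[:2] for p in cs]); d=W-[x,y]; r=np.hypot(*d.T)
    k=abs(r-.0345)<.0045; A=np.c_[2*W[k],np.ones(k.sum())]; s=np.linalg.lstsq(A,(W[k]**2).sum(1),rcond=None)[0]
    print("rim",s[:2].round(4),"r",np.sqrt(s[2]+s[:2]@s[:2]).round(4),"n",k.sum(),len(k))
    V,U=np.where(m)
    for zz in(.068,):
        W=np.array([wplane(c,p,zz)[:2] for p in zip(U,V)])-s[:2]; r=np.hypot(*W.T); a=np.degrees(np.arctan2(W[:,1],W[:,0])); da=(a-yaw0+180)%360-180
        k=(r>.045)&(r<.075)&(abs(da)<35); print("handle yaw",(yaw0+np.median(da[k])).round(1) if k.any() else None,k.sum(),np.percentile(r[k],98).round(4) if k.any() else "")
    go(x,y,.042,yaw0+180)
E
python3 - <<'E'
from h import *
mugcheck("yellow",.418,.161,-34.5)
E
```

```text
rim [0.4166 0.1619] r 0.0343 n 242 369
handle yaw -33.3 369 0.0676
pos [0.4162 0.1608 0.1734] yaw 145.7 -> units x -0.02 y 0.02 z 2.19 turn 0.18072278667136743 J6 -44.0 F [ 0.1 -0.6 -0.2] w 0.0852
```

>>> drive_tool([
  [0,0,0.6,-1,1],
  [0,0,0.6,0,1],
  [0,0,0.6,0,1],
  [0,0,0.36,0,1],
  [0,0,0,0,0.6],
])

```text
clock: 21.65
ee_pos: [0.4162, 0.1608, 0.0438]
eef_rot: [-179.9, -0.1, 146.6]
contact_force: [-5.2, -3.4, 17.1]
gripper_width: 0.0699
grasp_force: 22.5
```

>>> drive_tool([
  [0,0,0,0,0.6],
  [0,0,0,0,0.6],
  [0,0,-0.5,0,0.6],
  [0,0,-0.5,0,0.6],
  [0,0,-0.5,0,0.6],
])

```text
clock: 22.28
ee_pos: [0.4166, 0.1609, 0.1358]
eef_rot: [180.0, 0.0, 146.5]
contact_force: [0.2, -0.1, -2.7]
gripper_width: 0.0689
grasp_force: 47.1
```

>>> drive_tool([
  [0,0,-0.5,-9,0.6],
  [0,0,-0.5,-9,0.6],
  [0,0,0,-9,0.6],
  [0,0,0,-8,0.6],
  [0,0,0,0,0.6],
])

```text
clock: 22.9
ee_pos: [0.4166, 0.1609, 0.1947]
eef_rot: [180.0, 0.0, -178.5]
contact_force: [0.6, 0.0, -1.6]
gripper_width: 0.0697
grasp_force: 47.1
```

```bash
python3 - <<'E'
from h import *
P=rw(.429,-.045-.055); go(*P,.165,181.56)
E
```

```text
pos [0.4166 0.1609 0.1947] yaw -178.5 -> units x -0.14 y -4.16 z 0.5 turn -0.09585357294804453 J6 -80.0 F [ 0.6  0.  -1.6] w 0.0697
```

>>> drive_tool([
  [-0.03,-0.7,0,0,0.6],
  [-0.03,-0.7,0,0,0.6],
  [-0.03,-0.69,0,0,0.6],
  [-0.03,-0.69,0,0,0.6],
  [-0.02,-0.69,0,0,0.6],
])

```text
clock: 23.52
ee_pos: [0.4303, -0.0484, 0.1945]
eef_rot: [-180.0, 0.0, -178.7]
contact_force: [0.0, 0.4, -2.2]
gripper_width: 0.069
grasp_force: 47.2
```

>>> drive_tool([
  [0,-0.69,0,0,0.6],
  [0,0,0.25,0,0.6],
  [0,0,0.22,0,0.6],
  [0,0,0,0,0.6],
])

```text
clock: 24.02
ee_pos: [0.4309, -0.0874, 0.1649]
eef_rot: [179.9, -0.1, -178.5]
contact_force: [-0.5, -0.4, -1.6]
gripper_width: 0.0693
grasp_force: 47.3
```

```bash
python3 - <<'E'
from h import *
go(*rw(.529,-.045-.055),.165,181.56)
E
```

```text
pos [ 0.4309 -0.0874  0.1649] yaw -178.5 -> units x -1.68 y -0.01 z -0.0 turn -0.08294330751073176 J6 -113.0 F [-0.5 -0.4 -1.6] w 0.0693
```

>>> drive_tool([
  [-0.42,-0.01,-0.02,0,0.6],
  [-0.42,0,0,0,0.6],
  [-0.42,0,0,0,0.6],
  [-0.42,0,0,0,0.6],
  [0,0,0,0,0.6],
])

```text
clock: 24.65
ee_pos: [0.5333, -0.0854, 0.167]
eef_rot: [180.0, -0.0, -178.5]
contact_force: [-0.5, -0.6, -3.3]
gripper_width: 0.0694
grasp_force: 47.4
```

>>> drive_tool([
  [0,0.3,0,0,0.6],
  [0,0.3,0,0,0.6],
  [0,0.31,0,0,0.6],
  [0,0,0,0,0.6],
])

```text
clock: 25.15
ee_pos: [0.5306, -0.0301, 0.1674]
eef_rot: [180.0, 0.0, -178.4]
contact_force: [-0.8, -0.6, -2.0]
gripper_width: 0.0689
grasp_force: 47.3
```

```bash
python3 - <<'E'
from h import *
go(*rw(.529,-.045),.1395,181.56)
E
```

```text
pos [ 0.5306 -0.0301  0.1674] yaw -178.4 -> units x 0.01 y -0.01 z 0.47 turn 0.032331408022059804 J6 -103.0 F [-0.8 -0.6 -2. ] w 0.0689
```

>>> drive_tool([
  [0,0,0.2,0,0.6],
  [0,0,0.15,0,0.6],
  [0,0,0.08,0,0.6],
  [0,0,0.07,0,0.6],
  [0,0,0,0,0.6],
])

```text
clock: 25.78
ee_pos: [0.5309, -0.0321, 0.1374]
eef_rot: [-180.0, 0.0, -178.5]
contact_force: [-4.3, -1.0, 4.5]
gripper_width: 0.0698
grasp_force: 48.1
```

>>> drive_tool([
  [0,0,0,0,0.6],
  [0,0,0,0,0.7],
  [0,0,0,0,0.85],
  [0,0,0,0,1],
  [0,0,0,0,1],
])

```text
clock: 26.4
ee_pos: [0.5308, -0.0318, 0.137]
eef_rot: [180.0, -0.0, -178.5]
contact_force: [0.5, 0.9, -0.3]
gripper_width: 0.0854
grasp_force: 0.0
```

>>> drive_tool([
  [0,0,-0.3,0,1],
  [0,0,-0.5,0,1],
  [0,0,-0.5,0,1],
  [0,0,-0.5,0,1],
  [0,0,0,0,1],
])

```text
clock: 27.02
ee_pos: [0.5316, -0.032, 0.2486]
eef_rot: [-179.9, 0.3, -178.5]
contact_force: [0.2, -0.1, -0.5]
gripper_width: 0.0855
grasp_force: 0.0
```

```bash
python3 - <<'E'
from h import *
s=shot("scene"); 
for col in("blue","yellow","red","green"):
    for st,ce,m in blobs(mask(s,col,80,30),40):
        if 200<st[1]<330 and 150<st[0]<480: print(col,st,ce)
c=shot("wrist")
for col in("blue","yellow","red"):
    for st,ce,m in blobs(mask(c,col,80,30),200): print("w",col,st,ce)
print([wproj(c,(*SEAT[i],.096)).round(0) for i in(0,1)])
go(.418,-.138,.173,198)
E
```

```text
blue [352, 269, 23, 11, 176] [362.7, 273.6]
yellow [271, 269, 13, 9, 70] [278.1, 272.7]
yellow [303, 292, 26, 20, 348] [315.6, 301.8]
red [287, 230, 22, 36, 514] [296.8, 246.2]
red [267, 267, 7, 11, 40] [270.0, 272.4]
red [288, 270, 19, 12, 170] [296.8, 275.7]
green [226, 215, 23, 36, 518] [236.8, 229.9]
w blue [410, 182, 101, 141, 8891] [459.7, 242.6]
w yellow [274, 206, 86, 139, 8640] [316.3, 263.0]
w yellow [129, 424, 36, 27, 436] [146.9, 434.8]
w yellow [481, 448, 41, 18, 292] [500.5, 455.8]
w red [155, 43, 93, 116, 6629] [202.7, 91.0]
w red [120, 409, 25, 35, 349] [129.6, 425.0]
[array([453., 271.]), array([319., 273.])]
pos [ 0.5308 -0.0318  0.2457] yaw -178.5 -> units x 1.93 y -1.72 z 1.21 turn -16.517790507972165 J6 -103.0 F [-0.4  0.8 -0.6] w 0.0853
```

>>> drive_tool([
  [0.64,-0.57,0,0,1],
  [0.64,-0.57,0,0,1],
  [0.65,-0.58,0,0,1],
  [0,0,0.6,-8.3,1],
  [0,0,0.6,-8.3,1],
])

```text
clock: 27.75
ee_pos: [0.4171, -0.1384, 0.1719]
eef_rot: [180.0, 0.0, -161.7]
contact_force: [0.7, -0.1, -0.3]
gripper_width: 0.0851
grasp_force: 0.0
```

>>> drive_tool([
  [0,0,0,0,1],
])

```text
clock: 27.88
ee_pos: [0.4164, -0.1374, 0.171]
eef_rot: [179.8, -0.2, -162.0]
contact_force: [1.0, 0.0, 1.2]
gripper_width: 0.0855
grasp_force: 0.0
```

```bash
python3 - <<'E'
from h import *
mugcheck("red",.418,-.138,18)
E
```

```text
rim [ 0.4175 -0.1403] r 0.0343 n 241 367
handle yaw 20.7 391 0.0686
pos [ 0.4173 -0.1377  0.1729] yaw -162.1 -> units x -0.01 y -0.01 z 2.18 turn -0.1002731387897029 J6 -136.0 F [0.3 0.3 0.6] w 0.0851
```

>>> drive_tool([
  [0,-0.04,0.6,-2.7,1],
  [0,0,0.6,0,1],
  [0,0,0.6,0,1],
  [0,0,0.35,0,1],
  [0,0,0,0,0.6],
])

```text
clock: 28.55
ee_pos: [0.4186, -0.1402, 0.0444]
eef_rot: [180.0, -0.0, -159.4]
contact_force: [-2.9, -2.3, 18.3]
gripper_width: 0.0698
grasp_force: 22.2
```

>>> drive_tool([
  [0,0,0,0,0.6],
  [0,0,0,0,0.6],
  [0,0,-0.5,0,0.6],
  [0,0,-0.5,0,0.6],
  [0,0,-0.5,0,0.6],
])

```text
clock: 29.18
ee_pos: [0.4185, -0.1403, 0.1359]
eef_rot: [-180.0, 0.0, -159.2]
contact_force: [0.7, -0.8, -2.7]
gripper_width: 0.069
grasp_force: 46.8
```

>>> drive_tool([
  [0,0,-0.5,9.5,0.6],
  [0,0,-0.5,9.6,0.6],
  [0,0,0,0,0.6],
])

```text
clock: 29.55
ee_pos: [0.4193, -0.1407, 0.1968]
eef_rot: [-179.9, 0.2, -178.4]
contact_force: [0.6, -0.2, -2.0]
gripper_width: 0.0692
grasp_force: 46.8
```

```bash
python3 - <<'E'
from h import *
go(*rw(.429,-.1645-.055),.166,181.56)
E
```

```text
pos [ 0.4193 -0.1407  0.1968] yaw -178.4 -> units x -0.23 y -1.12 z 0.51 turn 0.019719336121681863 J6 -120.0 F [ 0.6 -0.2 -2. ] w 0.0692
```

>>> drive_tool([
  [-0.12,-0.56,0.1,0,0.6],
  [-0.11,-0.56,0.2,0,0.6],
  [0,0,0.19,0,0.6],
  [0,0,0,0,0.6],
])

```text
clock: 30.05
ee_pos: [0.4336, -0.2064, 0.1635]
eef_rot: [179.9, -0.1, -178.3]
contact_force: [0.5, 0.2, -1.7]
gripper_width: 0.0691
grasp_force: 46.8
```

>>> drive_tool([
  [-0.42,0,0,0,0.6],
  [-0.42,0,0,0,0.6],
  [-0.42,0,0,0,0.6],
  [-0.4,0,0,0,0.6],
  [0,0,0,0,0.6],
])

```text
clock: 30.68
ee_pos: [0.5347, -0.203, 0.1648]
eef_rot: [180.0, 0.0, -178.2]
contact_force: [-1.2, 0.2, -2.1]
gripper_width: 0.0693
grasp_force: 46.9
```

```bash
python3 - <<'E'
from h import *
go(*rw(.529,-.1645),.166,181.56)
E
```

```text
pos [ 0.5347 -0.203   0.1648] yaw -178.2 -> units x -0.00 y 0.88 z -0.02 turn 0.2571101442209738 J6 -120.0 F [-1.2  0.2 -2.1] w 0.0693
```

>>> drive_tool([
  [0,0.3,-0.02,0.2,0.6],
  [0,0.3,0,0,0.6],
  [0,0.28,0,0,0.6],
  [0,0,0,0,0.6],
])

```text
clock: 31.18
ee_pos: [0.5322, -0.1497, 0.1663]
eef_rot: [180.0, 0.0, -178.4]
contact_force: [-0.7, -0.5, -1.7]
gripper_width: 0.069
grasp_force: 46.9
```

>>> drive_tool([
  [0,0,0.2,0,0.6],
  [0,0,0.15,0,0.6],
  [0,0,0.08,0,0.6],
  [0,0,0.05,0,0.6],
  [0,0,0,0,0.6],
])

```text
clock: 31.8
ee_pos: [0.5323, -0.1517, 0.1374]
eef_rot: [-180.0, 0.0, -178.5]
contact_force: [-5.3, -0.3, 6.4]
gripper_width: 0.0695
grasp_force: 47.8
```

```bash
python3 - <<'E'
from h import *
go(*rw(.529,-.1645),.1375,181.56)
E
```

```text
pos [ 0.5323 -0.1517  0.1374] yaw -178.5 -> units x -0.02 y 0.03 z -0.0 turn -0.10398834691625325 J6 -115.0 F [-5.3 -0.3  6.4] w 0.0695
```

Resting on the prong (Fz 6 N). I'll release and go for green.

>>> drive_tool([
  [0,0,0,0,0.7],
  [0,0,0,0,0.85],
  [0,0,0,0,1],
  [0,0,0,0,1],
])

```text
clock: 32.3
ee_pos: [0.5324, -0.1514, 0.137]
eef_rot: [180.0, -0.0, -178.5]
contact_force: [-0.2, -0.1, 0.1]
gripper_width: 0.0856
grasp_force: 0.0
```

>>> drive_tool([
  [0,0,-0.3,0,1],
  [0,0,-0.5,0,1],
  [0,0,-0.5,0,1],
  [0,0,-0.5,0,1],
  [0,0,0,0,1],
])

```text
clock: 32.92
ee_pos: [0.5331, -0.1516, 0.2487]
eef_rot: [-179.9, 0.3, -178.5]
contact_force: [0.1, -0.1, 0.6]
gripper_width: 0.0852
grasp_force: 0.0
```

```bash
python3 - <<'E'
from h import *
c=shot("wrist")
for col in("yellow","red"):
    for st,ce,m in blobs(mask(c,col,80,30),200): print("w",col,st,ce)
print([wproj(c,(*SEAT[i],.096)).round(0) for i in(1,2)])
s=shot("scene")
for st,ce,m in blobs(mask(s,"green",80,30),40): print(st,ce)
go(.411,-.346,.173,194.5)
E
```

```text
w yellow [410, 181, 101, 142, 9038] [459.8, 241.8]
w red [277, 241, 81, 115, 7323] [316.2, 292.4]
[array([453., 271.]), array([319., 273.])]
[0, 0, 87, 86, 3478] [46.7, 33.1]
[0, 35, 34, 57, 886] [11.1, 64.6]
[226, 215, 22, 36, 463] [236.0, 229.6]
pos [ 0.5324 -0.1513  0.2457] yaw -178.5 -> units x 2.11 y -3.19 z 1.21 turn -13.020146120219579 J6 -115.0 F [-0.   0.7 -0.3] w 0.0854
```

>>> drive_tool([
  [0.42,-0.64,0,0,1],
  [0.42,-0.64,0,0,1],
  [0.42,-0.64,0,0,1],
  [0.42,-0.64,0,0,1],
  [0.42,-0.64,0,0,1],
])

```text
clock: 33.65
ee_pos: [0.4102, -0.3474, 0.2445]
eef_rot: [179.9, -0.0, -178.5]
contact_force: [0.2, -0.1, 0.5]
gripper_width: 0.0851
grasp_force: 0.0
```

>>> drive_tool([
  [0,0,0.6,-6.5,1],
  [0,0,0.6,-6.5,1],
  [0,0,0,0,1],
])

```text
clock: 34.02
ee_pos: [0.4103, -0.3455, 0.1705]
eef_rot: [179.7, -0.1, -165.6]
contact_force: [0.1, 0.1, 0.7]
gripper_width: 0.0856
grasp_force: 0.0
```

```bash
python3 - <<'E'
from h import *
mugcheck("green",.411,-.346,14.5)
E
```

```text
rim [ 0.4099 -0.3488] r 0.034 n 233 366
handle yaw 13.1 325 0.0672
pos [ 0.411  -0.3461  0.1727] yaw -165.7 -> units x -0.00 y 0.00 z 2.18 turn -0.1616426236010966 J6 -153.0 F [ 0.6 -0.7  0.6] w 0.0855
```

>>> drive_tool([
  [0,-0.04,0.6,1.2,1],
  [0,0,0.6,0,1],
  [0,0,0.6,0,1],
  [0,0,0.35,0,1],
  [0,0,0,0,0.6],
])

```text
clock: 34.7
ee_pos: [0.4121, -0.3488, 0.0444]
eef_rot: [180.0, -0.0, -166.8]
contact_force: [-0.4, -0.3, 9.7]
gripper_width: 0.0696
grasp_force: 21.2
```

>>> drive_tool([
  [0,0,0,0,0.6],
  [0,0,0,0,0.6],
  [0,0,-0.5,0,0.6],
  [0,0,-0.5,0,0.6],
  [0,0,-0.5,0,0.6],
])

```text
clock: 35.33
ee_pos: [0.412, -0.3489, 0.1359]
eef_rot: [-180.0, 0.0, -166.7]
contact_force: [-0.1, -0.3, -2.7]
gripper_width: 0.0692
grasp_force: 47.2
```

>>> drive_tool([
  [0,0,-0.5,5.8,0.6],
  [0,0,-0.5,5.8,0.6],
  [0,0,0,0,0.6],
])

```text
clock: 35.7
ee_pos: [0.4126, -0.3495, 0.1968]
eef_rot: [-179.8, 0.2, -178.4]
contact_force: [0.4, 0.3, -2.8]
gripper_width: 0.0691
grasp_force: 47.2
```

```bash
python3 - <<'E'
from h import *
go(*rw(.429,-.284-.055),.166,181.56)
E
```

```text
pos [ 0.4126 -0.3495  0.1968] yaw -178.4 -> units x -0.44 y 0.36 z 0.51 turn 0.0788491012459076 J6 -140.0 F [ 0.4  0.3 -2.8] w 0.0691
```

>>> drive_tool([
  [-0.22,0.18,0.1,0,0.6],
  [-0.22,0.18,0.2,0,0.6],
  [0,0,0.19,0,0.6],
  [0,0,0,0,0.6],
])

```text
clock: 36.2
ee_pos: [0.4374, -0.3258, 0.1629]
eef_rot: [179.9, -0.1, -178.3]
contact_force: [-0.9, -0.7, -1.9]
gripper_width: 0.0692
grasp_force: 47.1
```

>>> drive_tool([
  [-0.42,0,-0.02,0,0.6],
  [-0.42,0,0,0,0.6],
  [-0.42,0,0,0,0.6],
  [-0.4,0,0,0,0.6],
  [0,0,0,0,0.6],
])

```text
clock: 36.83
ee_pos: [0.5381, -0.3236, 0.1654]
eef_rot: [180.0, -0.0, -178.3]
contact_force: [-0.3, -0.7, -3.4]
gripper_width: 0.0689
grasp_force: 47.2
```

```bash
python3 - <<'E'
from h import *
go(*rw(.529,-.284),.166,181.56)
E
```

```text
pos [ 0.5381 -0.3236  0.1654] yaw -178.3 -> units x -0.00 y 0.90 z -0.01 turn 0.1681420321572773 J6 -130.0 F [-0.3 -0.7 -3.4] w 0.0689
```

>>> drive_tool([
  [0,0.3,0,0,0.6],
  [0,0.3,0,0,0.6],
  [0,0.29,0,0,0.6],
  [0,0,0,0,0.6],
])

```text
clock: 37.33
ee_pos: [0.5357, -0.2686, 0.1664]
eef_rot: [-180.0, 0.0, -178.2]
contact_force: [-0.2, 0.3, -3.2]
gripper_width: 0.0692
grasp_force: 47.2
```

>>> drive_tool([
  [0,0,0.2,0,0.6],
  [0,0,0.15,0,0.6],
  [0,0,0.08,0,0.6],
  [0,0,0.05,0,0.6],
  [0,0,0,0,0.6],
])

```text
clock: 37.95
ee_pos: [0.5356, -0.2706, 0.1375]
eef_rot: [-180.0, 0.0, -178.3]
contact_force: [-5.0, 0.0, 6.7]
gripper_width: 0.0692
grasp_force: 48.0
```

```bash
python3 - <<'E'
from h import *
go(*rw(.529,-.284),.1375,181.56)
E
```

```text
pos [ 0.5356 -0.2706  0.1375] yaw -178.3 -> units x -0.02 y 0.02 z -0.0 turn 0.09870977911282353 J6 -126.0 F [-5.   0.   6.7] w 0.0692
```

>>> drive_tool([
  [0,0,0,0,0.7],
  [0,0,0,0,0.85],
  [0,0,0,0,1],
  [0,0,0,0,1],
])

```text
clock: 38.45
ee_pos: [0.5357, -0.2702, 0.137]
eef_rot: [180.0, -0.0, -178.3]
contact_force: [0.8, -0.6, 0.4]
gripper_width: 0.0852
grasp_force: 0.0
```

>>> drive_tool([
  [0,0,-0.3,0,1],
  [0,0,-0.5,0,1],
  [0,0,-0.6,0,1],
  [0,0,-0.7,0,1],
  [0,0,-0.7,0,1],
])

```text
clock: 39.08
ee_pos: [0.5355, -0.2701, 0.3079]
eef_rot: [-180.0, 0.1, -178.3]
contact_force: [0.0, -0.6, 0.6]
gripper_width: 0.0856
grasp_force: 0.0
```

>>> drive_tool([
  [0.3,0.7,-0.2,0,1],
  [0.3,0.7,0,0,1],
  [0.3,0.7,0,0,1],
  [0.3,0.4,0,0,1],
  [0,0,0,0,1],
])

```text
clock: 39.7
ee_pos: [0.4585, -0.121, 0.3192]
eef_rot: [-179.9, 0.1, -178.2]
contact_force: [0.1, -0.0, -0.5]
gripper_width: 0.086
grasp_force: 0.0
```

>>> drive_tool([
  [0,0,0,0,1],
  [0,0,0,0,1],
  [0,0,0,0,1],
  [0,0,0,0,1],
  [0,0,0,0,1],
])

```text
clock: 40.33
ee_pos: [0.4594, -0.1225, 0.317]
eef_rot: [180.0, -0.0, -178.3]
contact_force: [-0.0, 0.3, -0.0]
gripper_width: 0.0853
grasp_force: 0.0
```

```bash
python3 - <<'E'
from h import *
s=get_state();print(s["ee_pos"].round(3),s["contact_force"].round(1))
c=shot("wrist"); a=c["img"][120:420,40:600,::-1]
S=shot("scene"); b=S["img"][190:325,180:460,::-1]
print([wproj(c,(*SEAT[i],.159)).round(0) for i in range(4)])
cv2.imwrite("pics/end.png",np.vstack([cv2.resize(a,(560,300)),cv2.resize(b,(560,270))]))
for col in("red","yellow"):
    for st,ce,m in blobs(mask(S,col,110,50),25):
        if 255<st[1]<290 and 250<st[0]<330: print(col,st,ce)
E
```

```text
[ 0.459 -0.123  0.317] [-0.   0.3 -0. ]
[array([516., 332.]), array([410., 340.]), array([286., 342.]), array([168., 336.])]
red [268, 267, 6, 11, 34] [270.2, 272.0]
red [288, 271, 19, 11, 157] [296.8, 275.8]
red [266, 283, 20, 9, 76] [274.7, 286.1]
yellow [271, 269, 13, 9, 67] [278.2, 272.8]
yellow [312, 268, 15, 3, 29] [320.3, 268.8]
```

View pics/end.png

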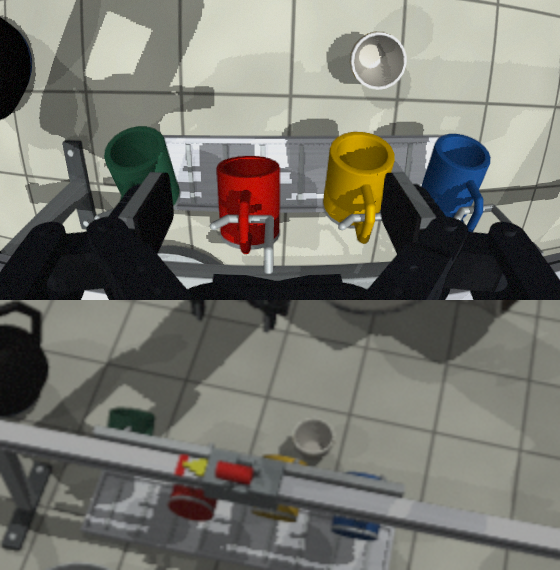

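All four mugs hang with their handles over the prongs at (250,220), (365,215), (470,205) and green at left. The pointer is on the band and the lever is locked. I'll let the swing settle, then hand in.

>>> drive_tool([
  [0,0,0,0,1],
  [0,0,0,0,1],
  [0,0,0,0,1],
  [0,0,0,0,1],
  [0,0,0,0,1],
])

```text
clock: 41.05
ee_pos: [0.4593, -0.1224, 0.3171]
eef_rot: [180.0, -0.0, -178.3]
contact_force: [0.2, 0.3, -0.8]
gripper_width: 0.0854
grasp_force: 0.0
```

>>> drive_tool([
  [0,0,0,0,1],
  [0,0,0,0,1],
  [0,0,0,0,1],
  [0,0,0,0,1],
  [0,0,0,0,1],
])

```text
clock: 41.68
ee_pos: [0.4593, -0.1224, 0.3171]
eef_rot: [180.0, -0.0, -178.3]
contact_force: [1.0, -0.4, -0.4]
gripper_width: 0.0856
grasp_force: 0.0
```

>>> drive_tool([
  [0,0,0,0,1],
  [0,0,0,0,1],
  [0,0,0,0,1],
  [0,0,0,0,1],
  [0,0,0,0,1],
])

```text
clock: 42.3
ee_pos: [0.4593, -0.1224, 0.3171]
eef_rot: [180.0, 0.0, -178.3]
contact_force: [-0.1, -0.1, 0.8]
gripper_width: 0.0853
grasp_force: 0.0
```

>>> drive_tool([
  [0,0,0,0,1],
  [0,0,0,0,1],
  [0,0,0,0,1],
  [0,0,0,0,1],
  [0,0,0,0,1],
])

```text
clock: 42.92
ee_pos: [0.4593, -0.1224, 0.3171]
eef_rot: [180.0, -0.0, -178.3]
contact_force: [0.5, -0.4, -0.7]
gripper_width: 0.0858
grasp_force: 0.0
```

```bash
python3 - <<'E'
from h import *
from bench import finish_job
c=shot("wrist")
print([wproj(c,(*SEAT[i],.159)).round(0) for i in range(4)])
for col in HUE:
    for st,ce,m in blobs(mask(c,col,80,30),400): print(col,st,ce)
print(finish_job())
E
```

```text
[array([516., 332.]), array([410., 340.]), array([285., 342.]), array([168., 336.])]
red [252, 246, 68, 117, 5537] [287.1, 294.0]
yellow [363, 254, 71, 111, 5226] [396.5, 300.4]
yellow [475, 443, 49, 22, 449] [500.0, 452.4]
green [151, 260, 68, 80, 2412] [182.3, 285.9]
blue [462, 254, 68, 99, 4196] [496.9, 295.2]
the job is handed in; nothing more can be done
None
```

The job is handed in at 43 s of the 192 s allowed, and no verdict came back: the carriage is locked with the pointer on the red mark, all four mugs hang on their own hooks, and the jebena and sini cups were left alone.

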